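# Draw the centring plug out of a housing with a pull hook

### The arm

A 6-joint arm with a two-finger parallel gripper is mounted at the origin on the work surface. World frame = base frame: x ahead of the robot, y to its left, z up, the work surface at z = 0. Lengths are in m, angles in rad, forces in N, time in s.
With the tool pointing down it reaches from about 0.375 to 0.9 m from the base axis. Payload 3.1 kg.
Tool frame: the origin (TCP) lies midway between the tips of the shut fingers; the grasp point (between the pads) lies 19 mm behind it; z points along the fingers, x is the direction in which the jaws open and shut, and the axes are right-handed (so a half turn about z gives the same grasp; the last joint's range is limited). The gripper opens to 87 mm and grips with 3 to 60 N. Pads are 19 mm wide; open, the fingers measure 117 mm over their backs; the gripper's body (75 mm by 190 mm) begins 51 mm behind the grasp point.
Start: joints at [-1.403, 0.527, 1.433, -0, 1.181, -0.178], TCP at [0.212, -0.588, 0.223] pointing down, gripper open.
Joint ranges: [-3.08, 3.08], [-0.75, 2.2], [0.22, 2.44], [-1.43, 4.57], [0, 2.65], [-2.85, 2.85]. Speed limits (rad/s): [2.79, 2.79, 3.14, 3.14, 3.14, 3.14].

### API

Orientations are given as a unit quaternion [x, y, z, w].
In Python, from rig import * gives the robot as it stands.
- The arm moves only by the tool drive_tool, never from a script. Its argument "plan" is a list of rows, each an object with "offset": the shift along the tool's x, y, z in cm, a list of three; "delta_rot": the turn, a rotation vector about the tool's x, y, z in degrees, a list of three; "jaw": the finger opening in cm, from 0 to 8.7. In form: [{"offset": [dx, dy, dz], "delta_rot": [wx, wy, wz], "jaw": jaw}, ...]. A call has exactly 8 rows; each row is the pose to reach, as a shift and turn from the pose commanded when the call began, along the tool's axes at that moment; what a row does not reach only later rows make up. A row lasts 1/12 s, in which the tool goes at most 41.7 mm and 7.16 degrees, less where a joint would pass 70% of its speed; a pose out of reach is approached as far as the arm can. A call with a gripper value outside its range is refused whole. The fingers move at their own pace and stop on an object; "squeeze" is the grip in N (left out, the last holds). Time passes only in rows, so rows that repeat a pose let the fingers close, or fill a call up. It gives the time, the measured TCP pose, the force and the opening at its end, in the units of the state.
- get_obs(): the state, without advancing time (a new reading comes with each control period).
- camera(name): name is "scene" or "top"; returns the picture (384x512x3 uint8, red, green, blue); there is no depth.
- calibration(name): a dict with "K" (3x3 intrinsics, pixels), "distortion" ([k1, k2, p1, p2, k3] as OpenCV has them; the pictures are not rectified), "pose" (4x4, takes a point from camera to world coordinates). Camera axes: x right, y down, z forward; pixel columns grow to the right and rows downward; lengths in m; the calibration is good to about 2 mm. A picture is of the moment at which its call begins. calibration takes no time and is no camera call.
- hand_in(): hands the job in, once; it reports no verdict.
The state is a dict: "time": time; "q": joint angles; "joint_velocities": joint speeds; "joint_torque": joint torques, N m; "position": TCP position; "tool_rot": TCP orientation; "ft_force": force on the tool from outside, world axes, zero at the start; "moment": the same for the moment, N m; "grip_width": finger opening in m.
Only numpy, scipy, OpenCV 4.12 (cv2) and the standard library are available. Lean on these libraries where they do the work, as an engineer would, in place of code of your own. Each camera call takes 0.05 s, during which the arm holds its last target.

### The job

The housing on the fixture plate is clamped and ready for probing, but its steel centring plug is still at the bottom of the deep bore. Take the T-handled pull hook from its rest, catch the bail of the plug's hoist ring with it, draw the plug out and stand it upright in the empty bay of the gauge tray, then hang the hook back in its rest. Touch the plug with nothing but the hook, don't let it drop, don't force the hook hard against the housing, and leave the ring gauge, V-block and hex key where they are.

Things in the scene. Friction and masses are not known exactly. Their poses are not given: they have to be found in the camera images.
- hook: T-handled pull hook, 0.16 kg. Black cross bar 16 x 120 x 16 mm (x, y, z); a 6 mm round steel shank goes straight down from its middle to a J-shaped hook. Origin: centre of the bar; y along the bar, z up, x the way the J reaches. It starts with the bar's ends lying in its rest, up to 4 mm off along y; the middle 80 mm of the bar is free to grip from above. None while held.
- hook_foot (a point): Point on the hook, same axes: foot of the J, under the shank's axis, 117 mm below the bar's centre, on the bar's centre line (lowest point 3 mm lower). The foot runs 15 mm in +x to an upturned tip (6 mm round) whose top is 12 mm above this point: the throat between shank and tip is 9 mm wide. From 16 mm below the bar's centre down there is only the shank.
- stand: The hook's rest, fixed: grey base 90 x 130 x 10 mm, two aluminium uprights 8 mm thick at y = +44 and -44 mm. Their tops, 134 mm high, are open saddles the bar is lowered into, between flared lips 11 mm high (22 mm apart at the foot, 29 mm at the top). Origin: centre of the base's underside on the bench; z up, y along the bar.
- hook_rest (a point): Where the centre of the cross bar lies when the hook hangs properly in its rest: midway between the saddles, 142 mm above the stand's origin. Same axes as the stand.
- fixture: Fixed steel fixture plate 200 x 160 x 22 mm (x, y, z) with the aluminium bearing housing strapped on it: flange 130 mm across and 16 mm thick, barrel 86 mm across, top rim 140 mm above the bench. Origin: centre of the plate's underside, z up.
- bore_mouth (a point): Centre of the housing's bore at the top rim. The bore is vertical, blind, 64 mm across and 102 mm deep.
- plug: Steel centring plug, 61 mm across, 24 mm tall, about 0.43 kg with its hoist ring (give or take a fifth), loose in the bore (1.5 mm to spare all round); it binds if pulled well off its axis. Origin: centre of its underside (starts 102 mm below the rim), z up. A hub on top carries a bail that swivels easily round the plug's axis. Which way the bail leans is NOT measured nor tied to the plug's yaw.
- plug_pivot (a point): Middle of the bail's pivot pin, on the plug's axis, 32 mm above its underside (hub 26 mm wide, pin 36 mm long, top 36 mm above the underside). Bail: dark U-loop of 5 mm round bar, 23 mm wide inside, cross bar's centre 36 mm from the pin. It pivots freely between upright and a stop 0.6 rad (34 deg) to one side, where it lies at first: cross bar 20 mm out, 62 mm above the underside.
- tray: Fixed wooden gauge tray, 210 x 125 mm (x, y) and 26 mm high, walls 6 mm, floor 6 mm thick, divided across x into two bays. Origin: centre of its underside, z up. The ring gauge lies in the bay on its -x side; the bay on its +x side is empty.
- tray_bay (a point): Middle of the empty bay's floor, 51 mm in +x of the tray's origin and 6 mm up. The bay is 96 x 113 mm (x, y) inside; its walls stand 20 mm above this floor. Same axes as the tray.
- ring_gauge: Bystander: steel ring gauge 72 mm across, 22 mm high, in the tray's other bay. Origin: centre of its underside.
- v_block: Bystander: steel V-block 70 x 50 x 48 mm on the bench. Origin: centre of its underside.
- hex_key: Bystander: black L-shaped hex key, 140 x 50 mm, 8 mm thick, lying on the bench. Origin: on the bench under the long leg.
Not all that is in view belongs to the job. Leave any brown or pink look-alike of the plug alone.

How it is judged:
By the outcome, as a careful person would: the job done as asked, in the order asked, and still so for the second after the job is handed in, with the robot touching nothing.
It also fails if it takes over 72 s, if anything falls off the work surface, if the arm or the gripper's body presses on something with over 40 N, if the wrist force passes 120 N, or if a joint passes its speed limit or range.

## Working session

There is one attempt and no reset: what is moved stays moved. The work goes in short steps, Python scripts to look and compute and a tool call to move; the robot and the scene stay as the last step left them, time stands still between calls to the robot, and variables do not carry over. Pictures are saved under pics/ and viewed, and the job is handed in when it is done.

Besides the shell and the picture viewer there is one more tool, called after "Call:" by a JSON object that holds its "api" and its "payload". drive_tool: Moves the arm, as the interface text tells. Its arguments: {"type":"object","properties":{"plan":{"type":"array","items":{"type":"object","properties":{"offset":{"type":"array","items":{"type":"number"}},"delta_rot":{"type":"array","items":{"type":"number"}},"jaw":{"type":"number"}}}},"squeeze":{"type":"number"}},"required":["plan"]}

```bash
ls; mkdir -p pics; python3 - <<'E'
from rig import *
import cv2
print(get_obs())
for n in ("scene","top"):
    im=camera(n); cv2.imwrite(f"pics/{n}0.png",im[:,:,::-1]); c=calibration(n); print(n,c)
E
```

```text
pics
{'time': 0.0, 'q': array([-1.40253794e+00,  5.28492210e-01,  1.43389880e+00, -1.88650881e-05,
        1.18141202e+00, -1.78497190e-01]), 'joint_velocities': array([-1.02552321e-03, -9.09113277e-05,  5.62573469e-04,  4.43212946e-04,
       -9.04745777e-04, -5.25678368e-04]), 'joint_torque': array([-1.80937710e-03, -4.40044141e+01, -1.76592010e+01,  6.31151162e-02,
        5.82949421e-02, -1.53820201e-04]), 'position': array([ 0.2123037 , -0.58705116,  0.22155677]), 'tool_rot': array([ 8.18490501e-01, -5.74518997e-01, -7.83672646e-04, -7.79338777e-04]), 'ft_force': array([-0.73918297, -1.17259108, -0.1396787 ]), 'moment': array([ 0.00884759, -0.00305002, -0.01423506]), 'grip_width': 0.08682174034157365}
scene {'K': array([[351.68783066,   0.        , 255.99479376],
       [  0.        , 351.68783066, 189.98562847],
       [  0.        ,   0.        ,   1.        ]]), 'distortion': array([-0.03057124,  0.        ,  0.        ,  0.        ,  0.        ]), 'pose': array([[ 0.7518139 ,  0.5171346 , -0.40908149,  0.85968822],
       [ 0.65928272, -0.57915012,  0.47951167, -0.33676351],
       [ 0.01105248, -0.63020389, -0.77635101,  0.68766524],
       [ 0.        ,  0.        ,  0.        ,  1.        ]])}
top {'K': array([[381.10903692,   0.        , 250.9022644 ],
       [  0.        , 381.10903692, 199.28483047],
       [  0.        ,   0.        ,   1.        ]]), 'distortion': array([-0.04933242,  0.        ,  0.        ,  0.        ,  0.        ]), 'pose': array([[-0.00410482, -0.99358345,  0.11302685,  0.44585756],
       [-0.99980096,  0.00187099, -0.01986277,  0.00399095],
       [ 0.01952385, -0.11308589, -0.99339338,  1.1074498 ],
       [ 0.        ,  0.        ,  0.        ,  1.        ]])}
```

```bash
python3 - <<'E'
import cv2
for n in ("scene","top"):
    im=cv2.imread(f"pics/{n}0.png"); cv2.imwrite(f"pics/{n}0b.png",cv2.resize(im,(800,600),interpolation=cv2.INTER_CUBIC))
E
```

```text
(no output)
```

View pics/scene0.png

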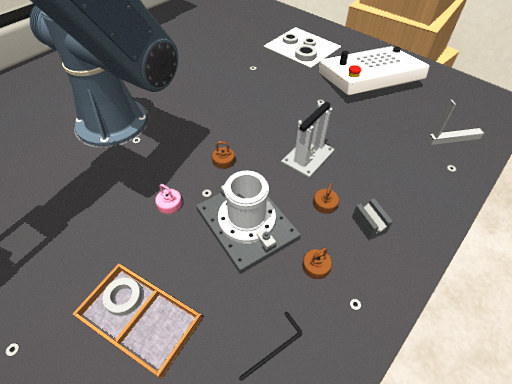

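View pics/top0.png

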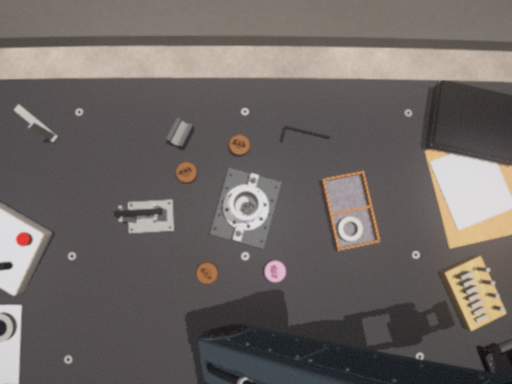

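```bash
python3 - <<'E'
import cv2
t=cv2.imread("pics/top0.png"); s=cv2.imread("pics/scene0.png")
def crop(im,x0,y0,w,h,k,n):
    cv2.imwrite(n,cv2.resize(im[y0:y0+h,x0:x0+w],None,fx=k,fy=k,interpolation=cv2.INTER_CUBIC))
crop(t,205,165,80,80,7,"pics/c_fix.png")
crop(t,105,185,80,60,9,"pics/c_stand.png")
crop(t,315,165,70,90,6,"pics/c_tray.png")
crop(s,275,95,70,80,7,"pics/c_stand_s.png")
crop(s,190,165,115,105,6,"pics/c_fix_s.png")
crop(s,65,255,140,120,5,"pics/c_tray_s.png")
E
```

```text
(no output)
```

View pics/c_fix.png

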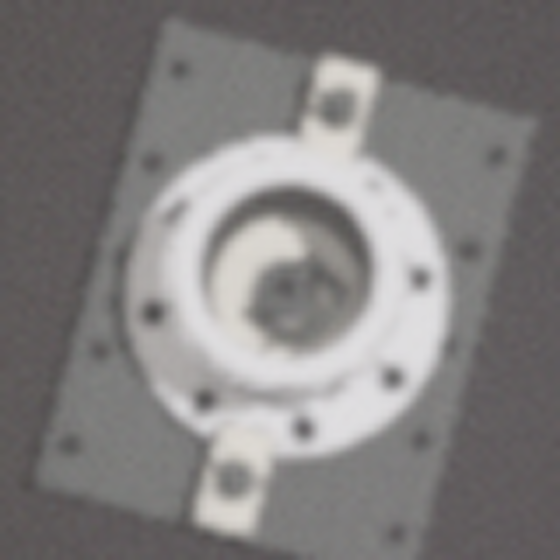

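View pics/c_stand.png

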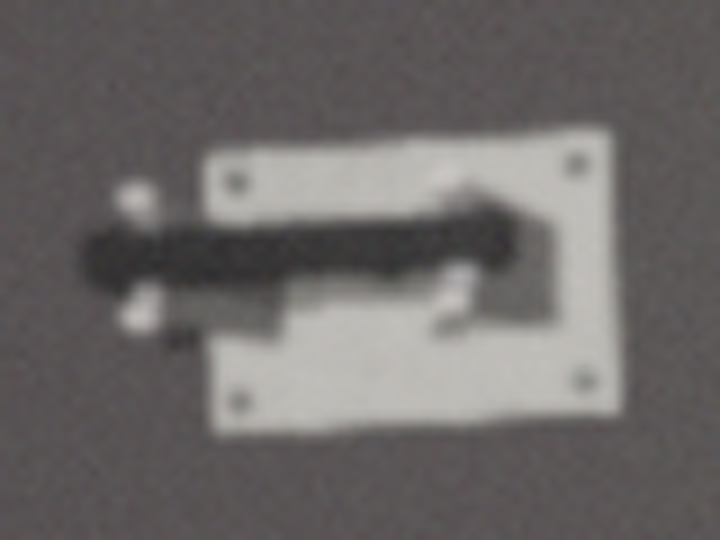

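View pics/c_tray.png

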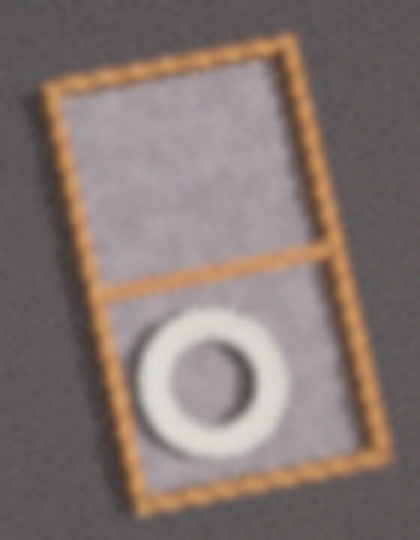

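View pics/c_stand_s.png

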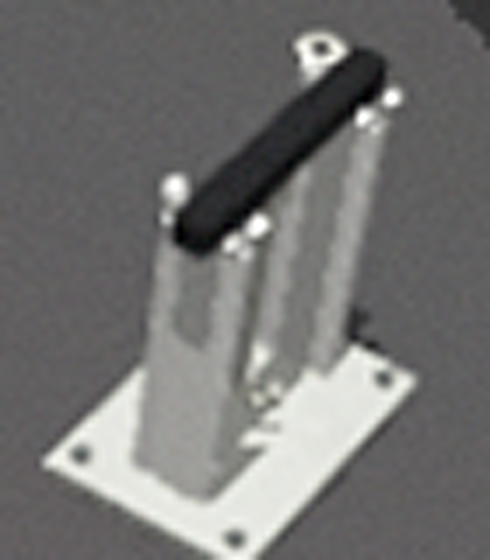

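View pics/c_fix_s.png

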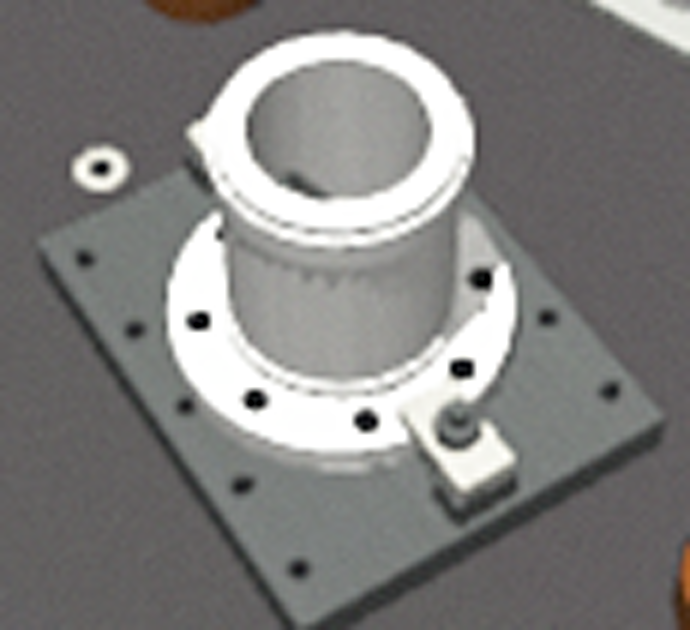

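View pics/c_tray_s.png

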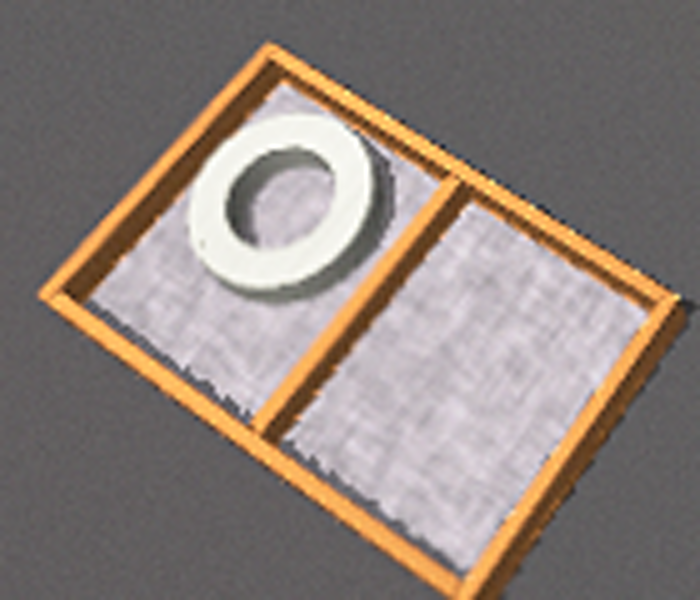

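```bash
cat > h.py <<'E'
import numpy as np, cv2
from scipy.optimize import least_squares
from scipy.spatial.transform import Rotation as R
from rig import *
CAL={n:calibration(n) for n in("scene","top")}
def proj(n,P):
    c=CAL[n];T=np.linalg.inv(c["pose"]);P=np.atleast_2d(P).astype(float)
    return cv2.projectPoints(P,cv2.Rodrigues(T[:3,:3])[0],T[:3,3],c["K"],c["distortion"])[0][:,0]
def ray(n,uv):
    c=CAL[n];p=cv2.undistortPoints(np.array([[uv]],float),c["K"],c["distortion"])[0,0]
    return c["pose"][:3,3],c["pose"][:3,:3]@np.array([p[0],p[1],1])
def atz(n,uv,z):
    o,d=ray(n,uv);return o+d*(z-o[2])/d[2]
def uc(pts,k,x0,y0): return [((x+.5)/k-.5+x0,(y+.5)/k-.5+y0) for x,y in pts]
def W(p,L):  # pose x,y,yaw local->world
    L=np.atleast_2d(L).astype(float);c,s=np.cos(p[2]),np.sin(p[2])
    return np.c_[p[0]+c*L[:,0]-s*L[:,1],p[1]+s*L[:,0]+c*L[:,1],L[:,2]]
def fit(obs,p0):
    f=lambda p:np.concatenate([(proj(n,W(p,L))-np.array(uv)).ravel() for n,L,uv in obs])
    r=least_squares(f,p0,loss='soft_l1');return r.x,r.fun
E
cat > fit.py <<'E'
from h import *
# tray
c=lambda hx,hy,z:[[-hx,-hy,z],[-hx,hy,z],[hx,hy,z],[hx,-hy,z]]
tt=uc([(42,85),(293,37),(392,460),(138,515)],6,315,165)
ts=uc([(270,43),(678,297),(465,595),(42,293)],5,65,255)
for p in tt: print('tray',atz('top',p,.026))
for p in ts: print('trays',atz('scene',p,.026))
st=uc([(207,152),(610,130),(620,410),(215,432)],9,105,185)
ss=uc([(43,462),(415,380),(245,560)],7,275,95)
for p in st: print('stand',atz('top',p,.010))
for p in ss: print('stands',atz('scene',p,.010))
ft=uc([(167,18),(537,118),(37,487)],7,205,165)
fs=uc([(40,243),(664,425),(303,628)],6,190,165)
for p in ft: print('fix',atz('top',p,.022))
for p in fs: print('fixs',atz('scene',p,.022))
print('bore',atz('top',uc([(287,272)],7,205,165)[0],.14),atz('scene',uc([(338,129)],6,190,165)[0],.14))
E
python3 fit.py
```

```text
tray [ 0.62824933 -0.2221929   0.026     ]
tray [ 0.65190628 -0.34564347  0.026     ]
tray [ 0.44750748 -0.3859043   0.026     ]
tray [ 0.42251063 -0.26288185  0.026     ]
trays [ 0.42741416 -0.26493916  0.026     ]
trays [ 0.63125789 -0.22492148  0.026     ]
trays [ 0.65219136 -0.34432538  0.026     ]
trays [ 0.45065983 -0.38495973  0.026     ]
stand [0.56510663 0.33905958 0.01      ]
stand [0.5719814  0.20941805 0.01      ]
stand [0.482171   0.20458222 0.01      ]
stand [0.4753487  0.33372049 0.01      ]
stands [0.48517167 0.20166342 0.01      ]
stands [0.56647172 0.33466594 0.01      ]
stands [0.57198983 0.21245324 0.01      ]
fix [0.6630678  0.04693238 0.022     ]
fix [ 0.62109874 -0.10569665  0.022     ]
fix [0.47014002 0.09905477 0.022     ]
fixs [ 0.43424071 -0.05363713  0.022     ]
fixs [0.667313   0.04226985 0.022     ]
fixs [ 0.62328924 -0.1058078   0.022     ]
bore [ 0.54531694 -0.00170477  0.14      ] [ 0.54919118 -0.0044359   0.14      ]
```

```bash
python3 - <<'E'
import cv2,numpy as np
t=cv2.imread("pics/top0.png")[185:225,228:264]
t=cv2.resize(t,None,fx=16,fy=15,interpolation=cv2.INTER_CUBIC).astype(float)
t=np.clip((t-40)*1.7,0,255);cv2.imwrite("pics/c_bore.png",t)
t=cv2.imread("pics/scene0.png")[170:205,222:272]
t=cv2.resize(t,None,fx=14,fy=14,interpolation=cv2.INTER_CUBIC).astype(float)
t=np.clip((t-30)*1.4,0,255);cv2.imwrite("pics/c_bore_s.png",t)
E
```

```text
[ WARN:0@0.093] global loadsave.cpp:1063 imwrite_ Unsupported depth image for selected encoder is fallbacked to CV_8U.
```

View pics/c_bore.png

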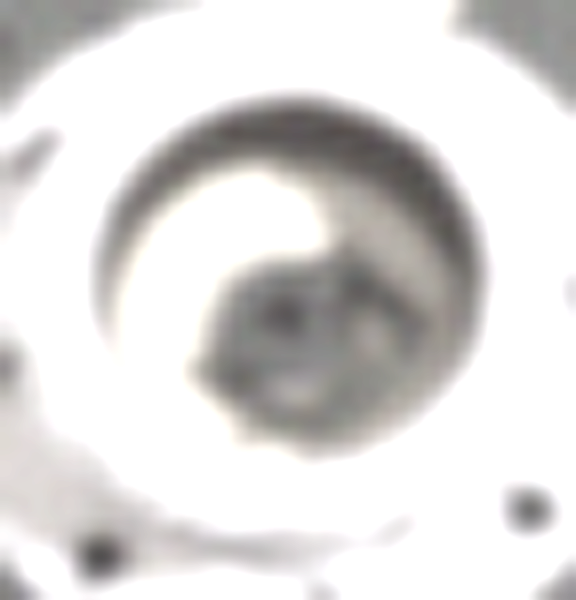

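View pics/c_bore_s.png

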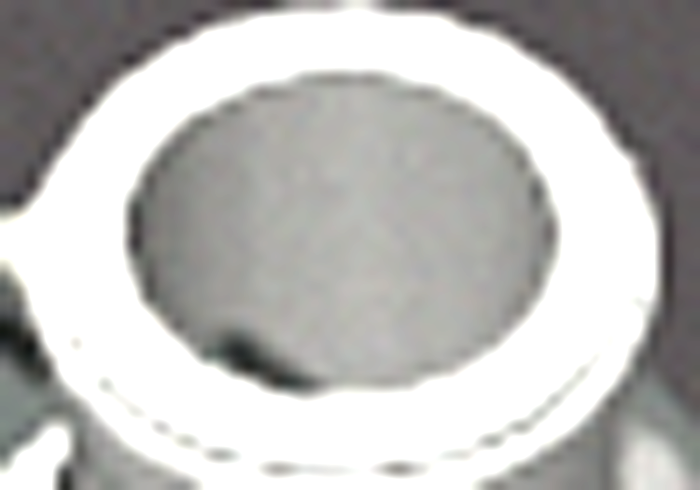

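```bash
cat >> fit.py <<'E'
print('----')
# tray corners (x+ toward +world x): order: tt[0]=(.628,-.222): +x,+y? ; tray yaw approx
def rect(hx,hy,z): return {'++':[hx,hy,z],'+-':[hx,-hy,z],'--':[-hx,-hy,z],'-+':[-hx,hy,z]}
r=rect(.105,.0625,.026)
obsT=[('top',[r[k] for k in('++','+-','--','-+')],tt),('scene',[r[k] for k in('-+','++','+-','--')],ts)]
tray,e=fit(obsT,[.535,-.3,.2]); print('tray',tray,abs(e).max())
for o in obsT: print(fit([o],tray)[0])
r=rect(.045,.065,.010)
obsS=[('top',[r[k] for k in('++','+-','--','-+')],st),('scene',[r[k] for k in('--','++','+-')],ss)]
stand,e=fit(obsS,[.52,.27,.05]); print('stand',stand,abs(e).max())
for o in obsS: print(fit([o],stand)[0])
# fixture: long side 200 along local x: (.663,.047)->(.470,.099) len .2
r=rect(.1,.08,.022); b=[0,0,.14]
bt=uc([(287,272)],7,205,165);bs=uc([(338,129)],6,190,165)
obsF=[('top',[r[k] for k in('++','+-','-+')]+[b],ft+bt),('scene',[r[k] for k in('--','++','+-')]+[b],fs+bs)]
fix,e=fit(obsF,[.545,-.003,-.27]); print('fix',fix,abs(e).max())
for o in obsF: print(fit([o],fix)[0])
np.savez('poses.npz',tray=tray,stand=stand,fix=fix)
E
python3 fit.py|sed -n '/----/,$p'
```

```text
----
tray [ 0.53884554 -0.30436327  0.19348436] 1.6101647032239157
[ 0.53755508 -0.3041505   0.19478278]
[ 0.54012044 -0.30481403  0.19118229]
stand [0.52399303 0.2715124  0.05992895] 1.081531946489065
[0.52365376 0.27169563 0.05402804]
[0.52473511 0.27023871 0.07103154]
fix [ 0.54738296 -0.00339484 -0.26507755] 2.1718394309093014
[ 0.54553709 -0.00304317 -0.26473753]
[ 0.54983976 -0.00404952 -0.27867415]
```

```bash
cat > ov.py <<'E'
from h import *
P=np.load('poses.npz');fix,stand,tray=P['fix'],P['stand'],P['tray']
def bail(phi,c=fix,z0=.038,lean=.6,n=15,off=(0,0)):
    # polyline: pivot end, leg up, bar, down. lean direction phi (world)
    d=np.array([np.cos(phi),np.sin(phi),0]);p=np.array([-d[1],d[0],0]);u=np.sin(lean)*d+np.array([0,0,np.cos(lean)])
    o=np.array([c[0],c[1],z0+.032]);h=.014
    return np.array([o+h*p,o+h*p+.036*u,o-h*p+.036*u,o-h*p])
def draw(im,n,pts,col,k,x0,y0,closed=False):
    q=((proj(n,pts)-[x0,y0]+.5)*k-.5)
    cv2.polylines(im,[np.round(q*16).astype(int)],closed,col,1,cv2.LINE_AA,4)
def circ(c,r,z): 
    a=np.linspace(0,2*np.pi,40);return np.c_[c[0]+r*np.cos(a),c[1]+r*np.sin(a),0*a+z]
E
python3 - <<'E'
from ov import *
out=[]
t=cv2.imread("pics/top0.png");s=cv2.imread("pics/scene0.png")
x0,y0,w,h,k=222,180,46,50,6
tiles=[]
for deg in range(0,360,30):
    im=cv2.resize(t[y0:y0+h,x0:x0+w],None,fx=4,fy=4,interpolation=cv2.INTER_CUBIC)
    draw(im,'top',bail(np.radians(deg)),(0,0,255),4,x0,y0);draw(im,'top',circ(fix,.032,.14),(0,255,0),4,x0,y0)
    draw(im,'top',circ(fix,.0305,.062),(255,255,0),4,x0,y0)
    cv2.putText(im,str(deg),(3,15),0,.5,(255,0,0));tiles.append(im)
g=np.vstack([np.hstack(tiles[i:i+4]) for i in(0,4,8)]);print(g.shape);cv2.imwrite('pics/hyp.png',g)
x0,y0,w,h=222,165,55,45
tiles=[]
for deg in range(0,360,30):
    im=cv2.resize(s[y0:y0+h,x0:x0+w],None,fx=3.6,fy=3.6,interpolation=cv2.INTER_CUBIC)
    draw(im,'scene',bail(np.radians(deg)),(0,0,255),3.6,x0,y0);draw(im,'scene',circ(fix,.032,.14),(0,255,0),3.6,x0,y0)
    cv2.putText(im,str(deg),(3,15),0,.5,(255,0,0));tiles.append(im)
g=np.vstack([np.hstack(tiles[i:i+4]) for i in(0,4,8)]);print(g.shape);cv2.imwrite('pics/hyps.png',g)
# hook hyps
for n,im,x0,y0,w,h,k in(('top',t,105,185,80,60,7),('scene',s,275,95,70,80,7)):
    im=cv2.resize(im[y0:y0+h,x0:x0+w],None,fx=k,fy=k,interpolation=cv2.INTER_CUBIC)
    draw(im,n,W(stand,[[-.045,-.065,.01],[.045,-.065,.01],[.045,.065,.01],[-.045,.065,.01]]),(0,255,0),k,x0,y0,True)
    for sg,col in((1,(0,0,255)),(-1,(255,0,0))):
        draw(im,n,W(stand,[[0,0,.142],[0,0,.025],[sg*.015,0,.025],[sg*.015,0,.037]]),col,k,x0,y0)
    draw(im,n,W(stand,[[-.008,-.06,.15],[.008,-.06,.15],[.008,.06,.15],[-.008,.06,.15]]),(0,255,255),k,x0,y0,True)
    cv2.imwrite(f'pics/hook_{n}.png',im)
E
```

```text
(600, 736, 3)
(486, 792, 3)
```

View pics/hyp.png

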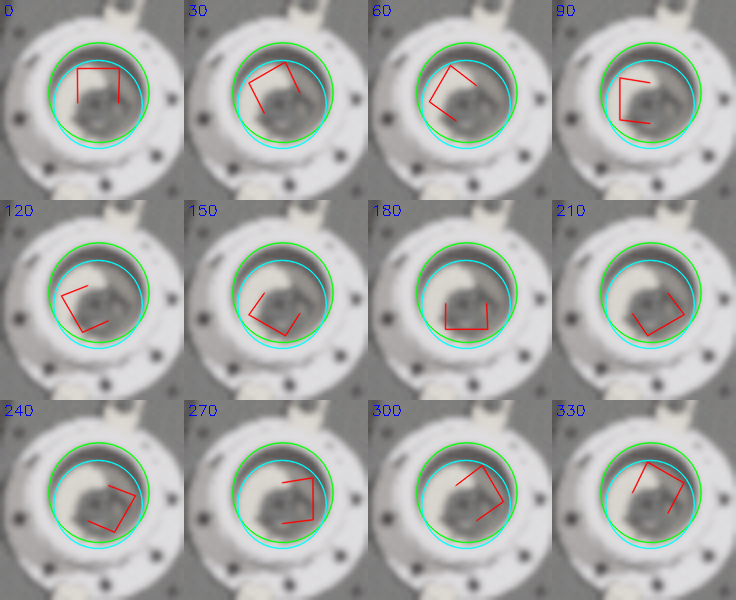

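View pics/hyps.png

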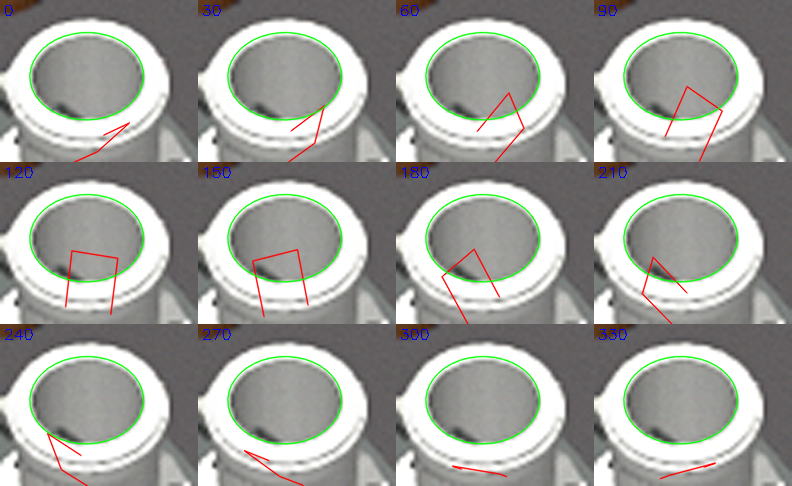

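View pics/hook_scene.png

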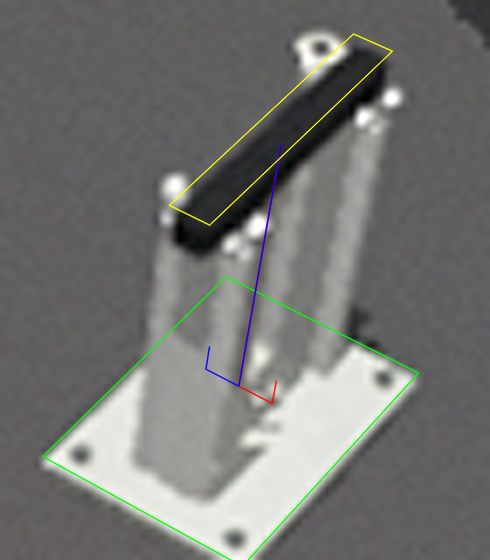

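View pics/hook_top.png

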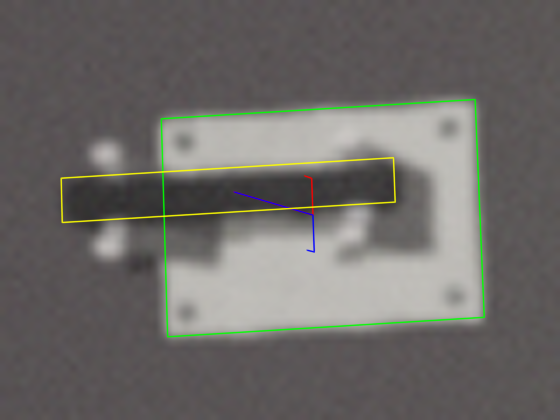

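```bash
python3 - <<'E'
from ov import *
t=cv2.imread("pics/top0.png");s=cv2.imread("pics/scene0.png")
def mk(im,n,x0,y0,w,h,k,c):
    tiles=[]
    base=np.clip((cv2.resize(im[y0:y0+h,x0:x0+w],None,fx=k,fy=k,interpolation=cv2.INTER_CUBIC).astype(float)-40)*1.5,0,255).astype(np.uint8)
    for deg in (None,195,210,225,240,255):
        a=base.copy()
        if deg:
            draw(a,n,bail(np.radians(deg),c),(0,0,255),k,x0,y0);cv2.putText(a,str(deg),(3,15),0,.5,(255,0,0))
            draw(a,n,circ(c,.032,.14),(0,255,0),k,x0,y0)
            draw(a,n,circ(c,.013,.074),(255,255,0),k,x0,y0)
        tiles.append(a)
    return np.vstack([np.hstack(tiles[:3]),np.hstack(tiles[3:])])
a=mk(t,'top',232,188,30,34,8,(.5453,-.0017));b=mk(s,'scene',225,170,44,32,6,(.5492,-.0044))
print(a.shape,b.shape);cv2.imwrite('pics/ha.png',a);cv2.imwrite('pics/hb.png',b)
E
```

```text
(544, 720, 3) (384, 792, 3)
```

View pics/ha.png

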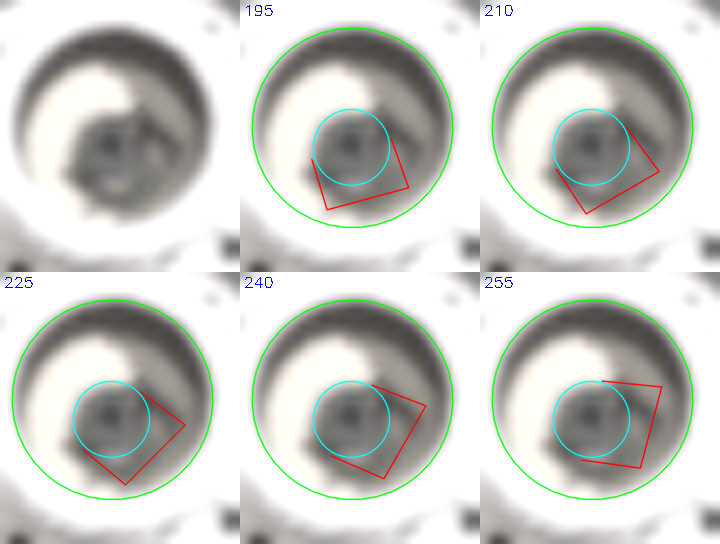

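View pics/hb.png

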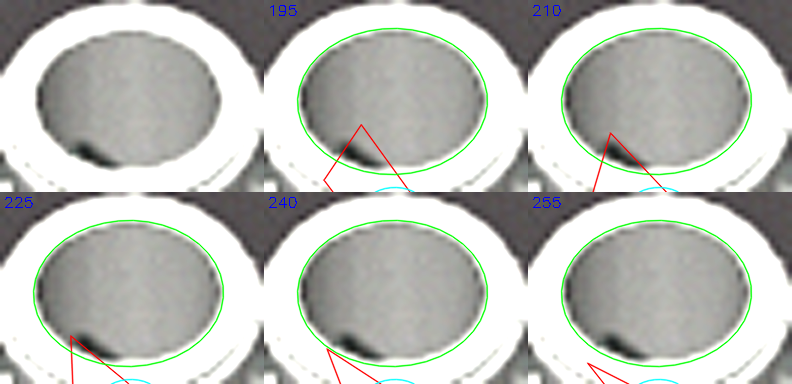

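Candidates for the plug, by scene pixel: brown look-alikes at (223,156), (326,200) and (317,263), and a pink one at (168,200). The real plug is inside the bore, at scene (241,196) and top (249,206). The crop shows its dark bail leg running along a heading of about 228°. The hook's J points along the stand's +x.

Next I refine the rim and bar positions, then write a helper for moves.

```bash
cat > mv.py <<'E'
# usage: python3 mv.py x y z yawdeg jaw [nrows]  -> prints 8 rows from commanded pose, rounded to 0.05cm / 0.5deg; saves new commanded
import sys,json,numpy as np,os
x,y,z,yaw,jaw=map(float,sys.argv[1:6]);n=int(sys.argv[6]) if len(sys.argv)>6 else 8
rd=float(sys.argv[7]) if len(sys.argv)>7 else .05
c=json.load(open('cmd.json')) if os.path.exists('cmd.json') else [.212,-.588,.223,-70.19]
a=np.radians(c[3]);d=(np.array([x,y,z])-c[:3])*100
X=np.array([np.cos(a),np.sin(a),0]);Y=np.array([np.sin(a),-np.cos(a),0]);Z=np.array([0,0,-1.])
o=np.round(np.array([d@X,d@Y,d@Z])/rd)*rd;r=np.round(-(yaw-c[3])/.5)*.5
print('total',o.round(3),'rot',r,'per-row mm',np.linalg.norm(o)*10/n,'deg',r/n)
for i in range(1,9):
    f=min(1,i/n);print(json.dumps({"offset":[round(v,2) for v in (o*f)],"delta_rot":[0,0,round(r*f,1)],"jaw":jaw}),end=',\n' if i<8 else '\n')
w=np.array(c[:3])+(X*o[0]+Y*o[1]+Z*o[2])/100
json.dump([*w,c[3]-r],open('cmd.json','w'));print(json.load(open('cmd.json')))
E
python3 - <<'E'
from ov import *
t=cv2.imread("pics/top0.png");s=cv2.imread("pics/scene0.png")
# rim refine: subpixel edge search of inner bore edge along radial directions
def refine(im,n,c0,r,z):
    g=cv2.cvtColor(im,cv2.COLOR_BGR2GRAY).astype(np.float32)
    a=np.linspace(0,2*np.pi,60,endpoint=False);pts=[]
    for th in a:
        rr=np.linspace(r-.007,r+.006,40)
        P=np.c_[c0[0]+rr*np.cos(th),c0[1]+rr*np.sin(th),0*rr+z];q=proj(n,P).astype(np.float32)
        v=cv2.remap(g,q[:,0][None],q[:,1][None],cv2.INTER_LINEAR)[0]
        d=np.gradient(v);i=np.argmax(d);
        if d[i]>3: pts.append(P[i,:2])
    pts=np.array(pts)
    f=lambda p:np.hypot(pts[:,0]-p[0],pts[:,1]-p[1])-p[2]
    R_=least_squares(f,[*c0,r],loss='soft_l1',f_scale=.001);return R_.x,len(pts),np.median(abs(R_.fun))
print(refine(t,'top',(.5455,-.002),.032,.14));print(refine(s,'scene',(.549,-.0044),.032,.14))
E
python3 mv.py .42 -.15 .30 -45 8.7; python3 mv.py .50 .22 .28 -2 8.7; python3 mv.py .524 .270 .22 3.5 8.7 6
```

```text
(array([ 0.54651683, -0.00224614,  0.03039531]), 55, np.float64(0.0006516560242953995))
(array([ 0.54879564, -0.0039883 ,  0.03098333]), 60, np.float64(0.0003801674598471333))
total [-34.15 -34.4   -7.7 ] rot -25.0 per-row mm 61.35033236462537 deg -3.125
{"offset": [-4.27, -4.3, -0.96], "delta_rot": [0, 0, -3.1], "jaw": 8.7},
{"offset": [-8.54, -8.6, -1.92], "delta_rot": [0, 0, -6.2], "jaw": 8.7},
{"offset": [-12.81, -12.9, -2.89], "delta_rot": [0, 0, -9.4], "jaw": 8.7},
{"offset": [-17.08, -17.2, -3.85], "delta_rot": [0, 0, -12.5], "jaw": 8.7},
{"offset": [-21.34, -21.5, -4.81], "delta_rot": [0, 0, -15.6], "jaw": 8.7},
{"offset": [-25.61, -25.8, -5.78], "delta_rot": [0, 0, -18.8], "jaw": 8.7},
{"offset": [-29.88, -30.1, -6.74], "delta_rot": [0, 0, -21.9], "jaw": 8.7},
{"offset": [-34.15, -34.4, -7.7], "delta_rot": [0, 0, -25.0], "jaw": 8.7}
[0.41990756468179913, -0.150127079453315, 0.3, -45.19]
total [-20.6  -31.75   2.  ] rot -43.0 per-row mm 47.37520613411619 deg -5.375
{"offset": [-2.58, -3.97, 0.25], "delta_rot": [0, 0, -5.4], "jaw": 8.7},
{"offset": [-5.15, -7.94, 0.5], "delta_
[... 591 characters left out ...]
ot -5.5 per-row mm 13.62697488235905 deg -0.9166666666666666
{"offset": [0.37, -0.85, 1.0], "delta_rot": [0, 0, -0.9], "jaw": 8.7},
{"offset": [0.73, -1.7, 2.0], "delta_rot": [0, 0, -1.8], "jaw": 8.7},
{"offset": [1.1, -2.55, 3.0], "delta_rot": [0, 0, -2.8], "jaw": 8.7},
{"offset": [1.47, -3.4, 4.0], "delta_rot": [0, 0, -3.7], "jaw": 8.7},
{"offset": [1.83, -4.25, 5.0], "delta_rot": [0, 0, -4.6], "jaw": 8.7},
{"offset": [2.2, -5.1, 6.0], "delta_rot": [0, 0, -5.5], "jaw": 8.7},
{"offset": [2.2, -5.1, 6.0], "delta_rot": [0, 0, -5.5], "jaw": 8.7},
{"offset": [2.2, -5.1, 6.0], "delta_rot": [0, 0, -5.5], "jaw": 8.7}
[0.5239098814040092, 0.2699018890995458, 0.21999999999999997, 3.3100000000000023]
```

```bash
rm cmd.json; sed -i "s/^for i in.*/for i in [1]:/; s/^    f=min(1,i\/n);print.*/    print([f'{f} '+str((o*f).round(2).tolist())+f' {r*f:.1f}' for f in (.25,.5,.75)]) if n<0 else None/" mv.py
python3 mv.py .31 -.39 .27 -60 8.7; python3 mv.py .42 -.15 .29 -40 8.7;python3 mv.py .48 .08 .28 -15 8.7; python3 mv.py .524 .270 .22 3.5 8.7 
```

```text
total [-15.3  -15.95  -4.7 ] rot -10.0 per-row mm 28.245090834514947 deg -1.25
[0.3102090247228051, -0.3899994003468791, 0.27, -60.19]
total [-15.35 -21.45  -2.  ] rot -20.0 per-row mm 33.06539448577622 deg -2.5
[0.42001735627615294, -0.15017731979241877, 0.29000000000000004, -40.19]
total [-10.25 -21.45   1.  ] rot -25.0 per-row mm 29.742777484626416 deg -3.125
[0.480138794975325, 0.07982683801509069, 0.28, -15.189999999999998]
total [ -0.75 -19.5    6.  ] rot -18.5 per-row mm 25.519982979030374 deg -2.3125
[0.5239948739340448, 0.2699791305028925, 0.22000000000000003, 3.3100000000000023]
```

Call:
{"api": "drive_tool", "payload": {"plan": [{"offset":[-1,-1,-0.4],"delta_rot":[0,0,-0.7],"jaw":8.7},{"offset":[-3,-3.1,-1],"delta_rot":[0,0,-2],"jaw":8.7},{"offset":[-5.3,-5.5,-1.7],"delta_rot":[0,0,-3.5],"jaw":8.7},{"offset":[-7.5,-7.8,-2.3],"delta_rot":[0,0,-5],"jaw":8.7},{"offset":[-9.5,-9.9,-3],"delta_rot":[0,0,-6.3],"jaw":8.7},{"offset":[-11.5,-12,-3.6],"delta_rot":[0,0,-7.5],"jaw":8.7},{"offset":[-13.4,-14,-4.2],"delta_rot":[0,0,-8.8],"jaw":8.7},{"offset":[-15.3,-15.95,-4.7],"delta_rot":[0,0,-10],"jaw":8.7}]}}

```text
time: 0.77
position: [0.311, -0.387, 0.27]
tool_rot: [0.866, -0.5, -0.0, -0.0]
ft_force: [0.0, 0.2, 0.7]
grip_width: 0.087
```

Call:
{"api": "drive_tool", "payload": {"plan": [{"offset":[-1.9,-2.7,-0.25],"delta_rot":[0,0,-2.5],"jaw":8.7},{"offset":[-3.8,-5.35,-0.5],"delta_rot":[0,0,-5],"jaw":8.7},{"offset":[-5.75,-8.05,-0.75],"delta_rot":[0,0,-7.5],"jaw":8.7},{"offset":[-7.7,-10.7,-1],"delta_rot":[0,0,-10],"jaw":8.7},{"offset":[-9.6,-13.4,-1.25],"delta_rot":[0,0,-12.5],"jaw":8.7},{"offset":[-11.5,-16.1,-1.5],"delta_rot":[0,0,-15],"jaw":8.7},{"offset":[-13.4,-18.8,-1.75],"delta_rot":[0,0,-17.5],"jaw":8.7},{"offset":[-15.35,-21.45,-2],"delta_rot":[0,0,-20],"jaw":8.7}]}}

```text
time: 1.43
position: [0.4197, -0.1471, 0.2898]
tool_rot: [0.94, -0.342, -0.0, -0.0]
ft_force: [-0.0, -0.1, 0.1]
grip_width: 0.087
```

Call:
{"api": "drive_tool", "payload": {"plan": [{"offset":[-1.3,-2.7,0.1],"delta_rot":[0,0,-3.1],"jaw":8.7},{"offset":[-2.6,-5.35,0.25],"delta_rot":[0,0,-6.2],"jaw":8.7},{"offset":[-3.85,-8.05,0.4],"delta_rot":[0,0,-9.4],"jaw":8.7},{"offset":[-5.1,-10.7,0.5],"delta_rot":[0,0,-12.5],"jaw":8.7},{"offset":[-6.4,-13.4,0.6],"delta_rot":[0,0,-15.6],"jaw":8.7},{"offset":[-7.7,-16.1,0.75],"delta_rot":[0,0,-18.7],"jaw":8.7},{"offset":[-9,-18.8,0.9],"delta_rot":[0,0,-21.9],"jaw":8.7},{"offset":[-10.25,-21.45,1],"delta_rot":[0,0,-25],"jaw":8.7}]}}

```text
time: 2.1
position: [0.4787, 0.0826, 0.2795]
tool_rot: [0.992, -0.13, -0.0, -0.0]
ft_force: [0.2, -0.3, -0.2]
grip_width: 0.0866
```

Call:
{"api": "drive_tool", "payload": {"plan": [{"offset":[-0.1,-3,0.7],"delta_rot":[0,0,-3],"jaw":8.7},{"offset":[-0.2,-6,1.5],"delta_rot":[0,0,-6],"jaw":8.7},{"offset":[-0.35,-9,2.5],"delta_rot":[0,0,-9],"jaw":8.7},{"offset":[-0.45,-12,3.5],"delta_rot":[0,0,-12],"jaw":8.7},{"offset":[-0.55,-15,4.5],"delta_rot":[0,0,-14.5],"jaw":8.7},{"offset":[-0.65,-17.5,5.3],"delta_rot":[0,0,-17],"jaw":8.7},{"offset":[-0.75,-19,5.8],"delta_rot":[0,0,-18.2],"jaw":8.7},{"offset":[-0.75,-19.5,6],"delta_rot":[0,0,-18.5],"jaw":8.7}]}}

```text
time: 2.77
position: [0.5224, 0.2727, 0.2186]
tool_rot: [1.0, 0.031, -0.001, -0.0]
ft_force: [-0.4, -0.3, -0.6]
grip_width: 0.0872
```

```bash
cat > snap.py <<'E'
import sys
from ov import *
name=sys.argv[1]
for n in ('scene','top'):
    im=camera(n)[:,:,::-1];cv2.imwrite(f'pics/{name}_{n}.png',im)
o=get_obs();print(o['time'],o['position'].round(4),o['grip_width'].round(4),o['ft_force'].round(2))
q=o['tool_rot'];x=R.from_quat(q).as_matrix();print('yaw',np.degrees(np.arctan2(x[1,0],x[0,0])).round(2),'z',x[:,2].round(4))
E
python3 snap.py a; python3 - <<'E'
import cv2,numpy as np
s=cv2.imread('pics/a_scene.png')[70:190,250:370];t=cv2.imread('pics/a_top.png')[170:260,70:190]
cv2.imwrite('pics/a_c.png',np.hstack([cv2.resize(s,(390,390),interpolation=2),cv2.resize(t,(400,390),interpolation=2)]))
E
```

```text
Traceback (most recent call last):
  File "snap.py", line 6, in <module>
    o=get_obs();print(o['time'],o['position'].round(4),o['grip_width'].round(4),o['ft_force'].round(2))
                                                       ^^^^^^^^^^^^^^^^^^^^^
AttributeError: 'float' object has no attribute 'round'
```

View pics/a_c.png

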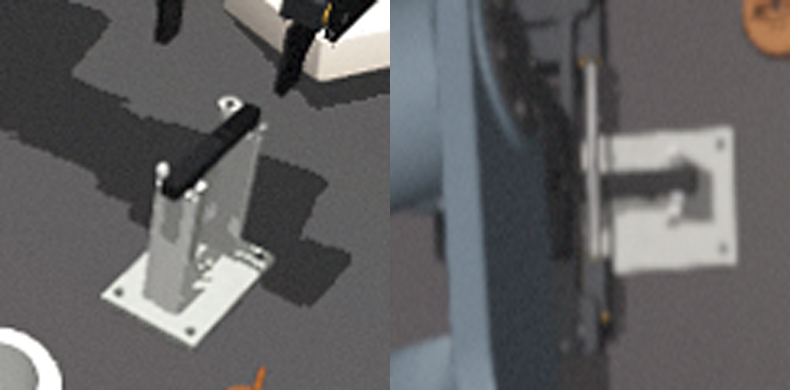

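```bash
cp cmd.json cmd_b.json; cat > st.py <<'E'
from rig import *
import numpy as np
from scipy.spatial.transform import Rotation as R
o=get_obs();m=R.from_quat(o['tool_rot']).as_matrix()
print(round(o['time'],2),np.round(o['position'],4),'w',round(o['grip_width'],4),'f',np.round(o['ft_force'],1),'M',np.round(o['moment'],2),'yaw',round(np.degrees(np.arctan2(m[1,0],m[0,0])),2),'z',np.round(m[:,2],4))
E
sed -i '/^o=get/,$d' snap.py; echo "import st" >> snap.py
python3 st.py; python3 mv.py .524 .2695 .124 3.5 8.7
```

```text
2.87 [0.5227 0.2708 0.2192] w 0.087 f [-0.  -0.5  0.2] M [ 0.04 -0.06 -0.02] yaw 3.44 z [-1.2e-03 -8.0e-04 -1.0e+00]
total [-0.    0.05  9.6 ] rot -0.0 per-row mm 12.000162759312893 deg -0.0
[0.5240237430688445, 0.2694799646255973, 0.12400000000000001, 3.3100000000000023]
```

Call:
{"api": "drive_tool", "payload": {"plan": [{"offset":[0,0,0.8],"delta_rot":[0,0,0],"jaw":6},{"offset":[0,0,2.2],"delta_rot":[0,0,0],"jaw":6},{"offset":[0,0,3.8],"delta_rot":[0,0,0],"jaw":6},{"offset":[0,0,5.4],"delta_rot":[0,0,0],"jaw":6},{"offset":[0,0,7],"delta_rot":[0,0,0],"jaw":6},{"offset":[0,0,8.4],"delta_rot":[0,0,0],"jaw":6},{"offset":[0,0.05,9.2],"delta_rot":[0,0,0],"jaw":6},{"offset":[0,0.05,9.6],"delta_rot":[0,0,0],"jaw":6}]}}

```text
time: 3.53
position: [0.5229, 0.2684, 0.1225]
tool_rot: [1.0, 0.028, -0.001, 0.0]
ft_force: [0.2, 0.2, 0.0]
grip_width: 0.0601
```

```bash
python3 snap.py b; python3 - <<'E'
import cv2,numpy as np
s=cv2.imread('pics/b_scene.png')[70:190,250:370];t=cv2.imread('pics/b_top.png')[170:260,70:190]
cv2.imwrite('pics/b_c.png',np.hstack([cv2.resize(s,(480,480),interpolation=2)]))
E
```

```text
3.63 [0.5234 0.2691 0.1233] w 0.0604 f [0.3 0.1 1.1] M [-0.06 -0.1   0.02] yaw 3.29 z [-1.e-03 -4.e-04 -1.e+00]
```

View pics/b_c.png

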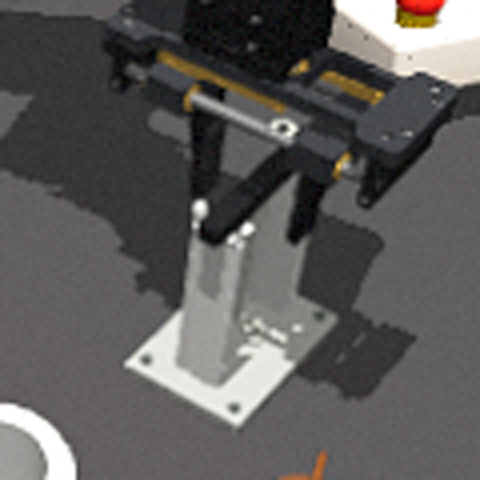

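The bar, near (250,190) in the crop, lies between the fingers, so I close.

Call:
{"api": "drive_tool", "payload": {"plan": [{"offset":[0,0,0],"delta_rot":[0,0,0],"jaw":3.5},{"offset":[0,0,0],"delta_rot":[0,0,0],"jaw":2.5},{"offset":[0,0,0],"delta_rot":[0,0,0],"jaw":2},{"offset":[0,0,0],"delta_rot":[0,0,0],"jaw":1.5},{"offset":[0,0,0],"delta_rot":[0,0,0],"jaw":1.2},{"offset":[0,0,0],"delta_rot":[0,0,0],"jaw":1},{"offset":[0,0,0],"delta_rot":[0,0,0],"jaw":1},{"offset":[0,0,0],"delta_rot":[0,0,0],"jaw":1}], "squeeze": 10}}

```text
time: 4.3
position: [0.5237, 0.2701, 0.1236]
tool_rot: [1.0, 0.029, 0.0, -0.0]
ft_force: [0.1, 0.6, 0.7]
grip_width: 0.016
```

```bash
python3 st.py
```

```text
4.3 [0.5237 0.2701 0.1236] w 0.016 f [0.1 0.6 0.7] M [0.03 0.02 0.01] yaw 3.37 z [ 5.e-04  1.e-04 -1.e+00]
```

Call:
{"api": "drive_tool", "payload": {"plan": [{"offset":[0,0,0],"delta_rot":[0,0,0],"jaw":1},{"offset":[0,0,-0.3],"delta_rot":[0,0,0],"jaw":1},{"offset":[0,0,-1],"delta_rot":[0,0,0],"jaw":1},{"offset":[0,0,-2],"delta_rot":[0,0,0],"jaw":1},{"offset":[0,0,-3.5],"delta_rot":[0,0,0],"jaw":1},{"offset":[0,0,-5],"delta_rot":[0,0,0],"jaw":1},{"offset":[0,0,-6.5],"delta_rot":[0,0,0],"jaw":1},{"offset":[0,0,-8],"delta_rot":[0,0,0],"jaw":1}], "squeeze": 50}}

```text
time: 4.97
position: [0.5235, 0.27, 0.2052]
tool_rot: [1.0, 0.029, 0.0, -0.0]
ft_force: [0.5, 0.5, -2.1]
grip_width: 0.0155
```

Call:
{"api": "drive_tool", "payload": {"plan": [{"offset":[0,0,-1.5],"delta_rot":[0,0,0],"jaw":1},{"offset":[0,0,-3],"delta_rot":[0,0,0],"jaw":1},{"offset":[0,0,-4.5],"delta_rot":[0,0,0],"jaw":1},{"offset":[0,0,-6],"delta_rot":[0,0,0],"jaw":1},{"offset":[0,0,-7.3],"delta_rot":[0,0,0],"jaw":1},{"offset":[0,0,-8.2],"delta_rot":[0,0,0],"jaw":1},{"offset":[0,0,-8.7],"delta_rot":[0,0,0],"jaw":1},{"offset":[0,0,-9],"delta_rot":[0,0,0],"jaw":1}]}}

```text
time: 5.63
position: [0.5236, 0.2701, 0.2946]
tool_rot: [1.0, 0.029, 0.001, -0.0]
ft_force: [0.7, 0.1, -2.0]
grip_width: 0.0155
```

```bash
python3 - <<'E'
import json
c=json.load(open('cmd.json'));c[2]+=.17;json.dump(c,open('cmd.json','w'));print(c)
E
python3 snap.py c; python3 - <<'E'
import cv2,numpy as np
s=cv2.imread('pics/c_scene.png')[10:190,250:400];t=cv2.imread('pics/c_top.png')[170:260,70:190]
cv2.imwrite('pics/c_c.png',np.hstack([cv2.resize(s,(450,540),interpolation=2)]))
E
```

```text
[0.5240237430688445, 0.2694799646255973, 0.29400000000000004, 3.3100000000000023]
5.73 [0.5235 0.27   0.2938] w 0.0153 f [-0.9  1.2 -1.8] M [-0.03 -0.11  0.02] yaw 3.37 z [ 2.e-04  1.e-04 -1.e+00]
```

View pics/c_c.png

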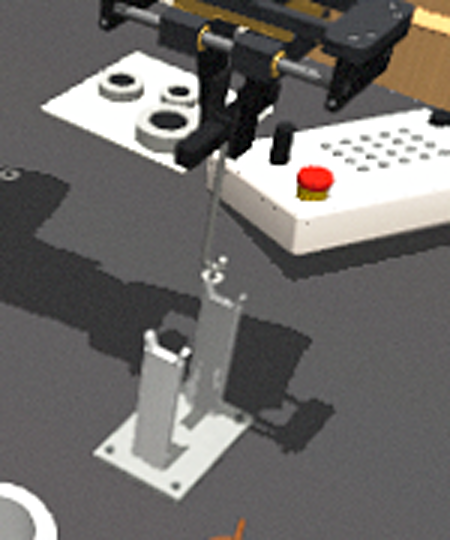

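```bash
cp cmd.json cmd_b.json; python3 mv.py .532 .18 .294 -42 1;  python3 mv.py .542 .09 .290 -87 1; python3 mv.py .5517 .0014 .284 -132 1
```

```text
total [0.3 9.  0. ] rot 45.5 per-row mm 11.256248264852726 deg 5.6875
[0.532215182596574, 0.17980332152125522, 0.29400000000000004, -42.19]
total [6.75 6.   0.4 ] rot 45.0 per-row mm 11.300062223280012 deg 5.625
[0.5419319285480638, 0.09001560048928892, 0.29000000000000004, -87.19]
total [ 8.9  -0.55  0.6 ] rot 45.0 per-row mm 11.171427001507015 deg 5.625
[0.5517884596584324, 0.0013922469391645653, 0.28400000000000003, -132.19]
```

Call:
{"api": "drive_tool", "payload": {"plan": [{"offset":[0,0.6,0],"delta_rot":[0,0,3],"jaw":1},{"offset":[0.05,1.8,0],"delta_rot":[0,0,9],"jaw":1},{"offset":[0.1,3,0],"delta_rot":[0,0,15.5],"jaw":1},{"offset":[0.1,4.3,0],"delta_rot":[0,0,22],"jaw":1},{"offset":[0.15,5.6,0],"delta_rot":[0,0,28.5],"jaw":1},{"offset":[0.2,6.9,0],"delta_rot":[0,0,35],"jaw":1},{"offset":[0.25,8,0],"delta_rot":[0,0,40.5],"jaw":1},{"offset":[0.3,9,0],"delta_rot":[0,0,45.5],"jaw":1}]}}

```text
time: 6.4
position: [0.5313, 0.1795, 0.2924]
tool_rot: [0.932, -0.362, -0.001, 0.001]
ft_force: [0.6, -0.1, -1.4]
grip_width: 0.0156
```

Call:
{"api": "drive_tool", "payload": {"plan": [{"offset":[0.8,0.7,0.05],"delta_rot":[0,0,5.5],"jaw":1},{"offset":[1.7,1.5,0.1],"delta_rot":[0,0,11],"jaw":1},{"offset":[2.5,2.2,0.15],"delta_rot":[0,0,17],"jaw":1},{"offset":[3.4,3,0.2],"delta_rot":[0,0,22.5],"jaw":1},{"offset":[4.2,3.7,0.25],"delta_rot":[0,0,28],"jaw":1},{"offset":[5.1,4.5,0.3],"delta_rot":[0,0,34],"jaw":1},{"offset":[5.9,5.2,0.35],"delta_rot":[0,0,39.5],"jaw":1},{"offset":[6.75,6,0.4],"delta_rot":[0,0,45],"jaw":1}]}}

```text
time: 7.07
position: [0.5411, 0.0901, 0.2884]
tool_rot: [0.723, -0.691, -0.001, 0.001]
ft_force: [0.0, 0.0, -1.2]
grip_width: 0.0153
```

Call:
{"api": "drive_tool", "payload": {"plan": [{"offset":[1.2,-0.05,0.1],"delta_rot":[0,0,6],"jaw":1},{"offset":[2.4,-0.15,0.2],"delta_rot":[0,0,12],"jaw":1},{"offset":[3.7,-0.2,0.3],"delta_rot":[0,0,18.5],"jaw":1},{"offset":[5,-0.3,0.4],"delta_rot":[0,0,25],"jaw":1},{"offset":[6.2,-0.4,0.5],"delta_rot":[0,0,31.5],"jaw":1},{"offset":[7.4,-0.45,0.55],"delta_rot":[0,0,37.5],"jaw":1},{"offset":[8.3,-0.5,0.6],"delta_rot":[0,0,42],"jaw":1},{"offset":[8.9,-0.55,0.6],"delta_rot":[0,0,45],"jaw":1}]}}

```text
time: 7.73
position: [0.551, 0.0011, 0.2823]
tool_rot: [-0.404, 0.915, 0.001, -0.001]
ft_force: [-0.1, -0.9, -2.2]
grip_width: 0.0154
```

```bash
python3 snap.py d; cat > hk.py <<'E'
from ov import *
import json
def hookpts(tcp,yawdeg,dy=0,dx=0,dz=0):
    p=(tcp[0],tcp[1],np.radians(yawdeg));z=tcp[2]+.019+dz
    L=np.array([[0,0,0],[0,0,-.117],[.015,0,-.117],[.015,0,-.105]])+[dx,dy,z];return W(p,L)
E
python3 - <<'E'
from hk import *
c=json.load(open('cmd.json'))
for n,x0,y0,w,h,k in(('scene',210,60,110,150,5),('top',190,150,110,100,5)):
    im=cv2.imread(f'pics/d_{n}.png');im=cv2.resize(im[y0:y0+h,x0:x0+w],None,fx=k,fy=k,interpolation=2)
    cv2.imwrite(f'pics/d_{n}_r.png',im[:600])
    draw(im,n,hookpts(c[:3],c[3]),(0,0,255),k,x0,y0);draw(im,n,circ((.5477,-.0031),.032,.14),(0,255,0),k,x0,y0)
    cv2.imwrite(f'pics/d_{n}_c.png',im[:600])
s=np.hstack([cv2.imread('pics/d_scene_r.png'),cv2.imread('pics/d_scene_c.png')]);cv2.imwrite('pics/d_s.png',cv2.resize(s,(800,436)))
E
```

```text
7.83 [0.5513 0.0011 0.2825] w 0.0155 f [-0.2 -0.4 -0.9] M [0.07 0.01 0.07] yaw -132.21 z [-2.e-03  1.e-04 -1.e+00]
```

View pics/d_s.png

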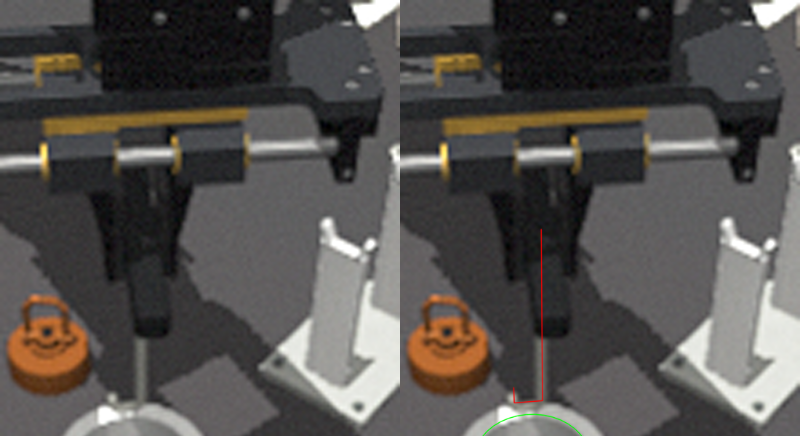

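View pics/d_top_c.png

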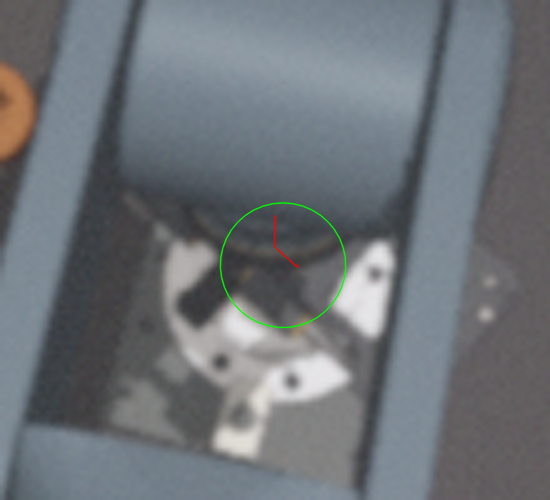

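```bash
python3 - <<'E'
from hk import *
n='scene';x0,y0,w,h,k=228,140,50,50,12
im=cv2.imread(f'pics/d_{n}.png');im=cv2.resize(im[y0:y0+h,x0:x0+w],None,fx=k,fy=k,interpolation=2)
P=hookpts((.5513,.0011,.2828),-132.2);draw(im,n,P,(0,0,255),k,x0,y0);draw(im,n,circ((.5488,-.0040),.032,.14),(0,255,0),k,x0,y0)
cv2.imwrite('pics/d_z.png',im);print(proj(n,P))
print(proj(n,P+[.001,0,0])-proj(n,P),proj(n,P+[0,.001,0])-proj(n,P))
E
```

```text
[[248.00478892 123.05545978]
 [248.39717209 170.16653748]
 [240.64835153 170.76792668]
 [240.50486075 166.52038506]]
[[0.44403402 0.26199807]
 [0.38523157 0.25612128]
 [0.38116979 0.25690729]
 [0.38637359 0.25784169]] [[ 0.40031228 -0.29077096]
 [ 0.34679102 -0.28589087]
 [ 0.3528671  -0.28684298]
 [ 0.35787982 -0.28776617]]
```

View pics/d_z.png

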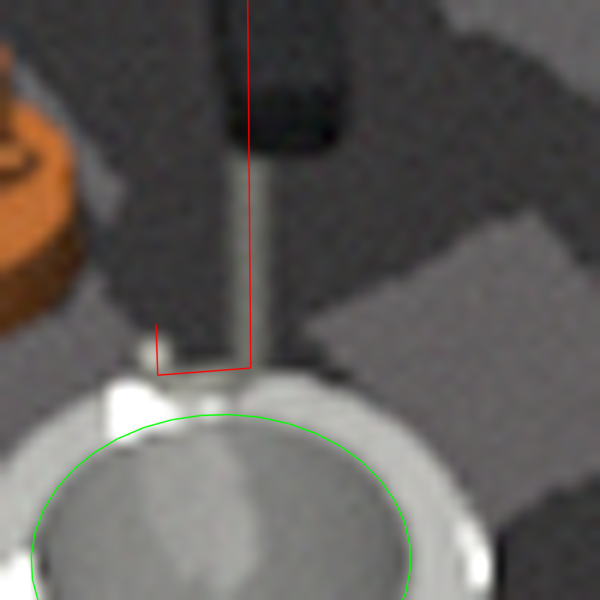

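```bash
cp cmd.json cmd_b.json; python3 mv.py .5517 .0028 .214 -132 1;  python3 mv.py .5517 .0028 .1805 -132 1
```

```text
total [-0.1  0.1  7. ] rot -0.0 per-row mm 8.751785532107148 deg -0.0
[0.5517191291203695, 0.002804760045826558, 0.21400000000000002, -132.19]
total [0.   0.   3.35] rot -0.0 per-row mm 4.1875 deg -0.0
[0.5517191291203695, 0.002804760045826558, 0.18050000000000002, -132.19]
```

Call:
{"api": "drive_tool", "payload": {"plan": [{"offset":[-0.1,0.1,0.4],"delta_rot":[0,0,0],"jaw":1},{"offset":[-0.1,0.1,1.2],"delta_rot":[0,0,0],"jaw":1},{"offset":[-0.1,0.1,2.2],"delta_rot":[0,0,0],"jaw":1},{"offset":[-0.1,0.1,3.3],"delta_rot":[0,0,0],"jaw":1},{"offset":[-0.1,0.1,4.4],"delta_rot":[0,0,0],"jaw":1},{"offset":[-0.1,0.1,5.5],"delta_rot":[0,0,0],"jaw":1},{"offset":[-0.1,0.1,6.4],"delta_rot":[0,0,0],"jaw":1},{"offset":[-0.1,0.1,7],"delta_rot":[0,0,0],"jaw":1}]}}

```text
time: 8.5
position: [0.5505, 0.004, 0.2116]
tool_rot: [-0.406, 0.914, 0.001, -0.001]
ft_force: [-0.4, 0.1, -2.0]
grip_width: 0.0156
```

```bash
python3 snap.py e; python3 - <<'E'
from hk import *
for n,x0,y0,w,h,k in(('scene',218,120,60,85,7),('top',200,160,90,80,6)):
    im=cv2.imread(f'pics/e_{n}.png');im=cv2.resize(im[y0:y0+h,x0:x0+w],None,fx=k,fy=k,interpolation=2)
    cv2.imwrite(f'pics/e_{n}_r.png',im)
E
```

```text
8.6 [0.5505 0.0038 0.2119] w 0.0157 f [ 0.3 -0.8 -0.8] M [ 0.12 -0.02 -0.01] yaw -132.1 z [-3.4e-03  7.0e-04 -1.0e+00]
```

View pics/e_scene_r.png

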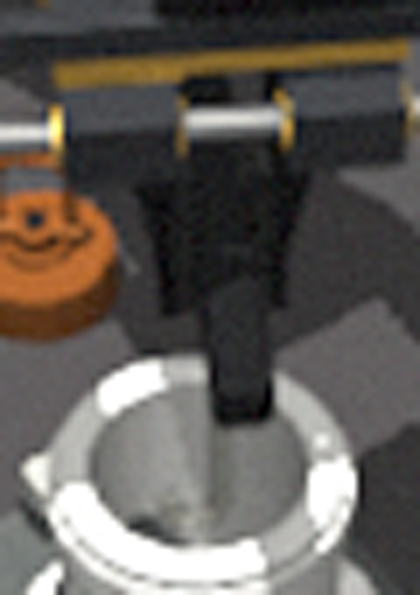

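View pics/e_top_r.png

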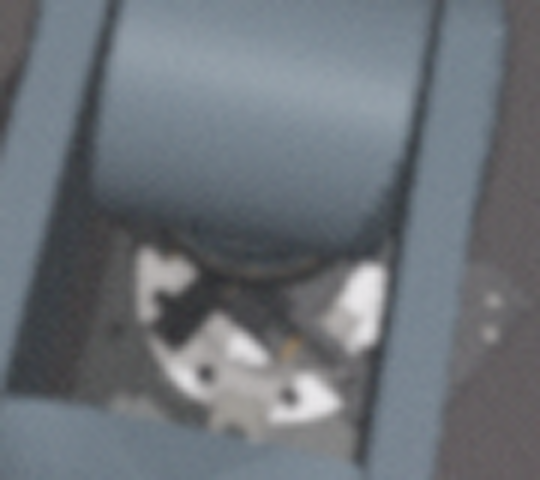

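Call:
{"api": "drive_tool", "payload": {"plan": [{"offset":[0,0,0.3],"delta_rot":[0,0,0],"jaw":1},{"offset":[0,0,0.8],"delta_rot":[0,0,0],"jaw":1},{"offset":[0,0,1.3],"delta_rot":[0,0,0],"jaw":1},{"offset":[0,0,1.8],"delta_rot":[0,0,0],"jaw":1},{"offset":[0,0,2.3],"delta_rot":[0,0,0],"jaw":1},{"offset":[0,0,2.7],"delta_rot":[0,0,0],"jaw":1},{"offset":[0,0,3],"delta_rot":[0,0,0],"jaw":1},{"offset":[0,0,3.2],"delta_rot":[0,0,0],"jaw":1}]}}

```text
time: 9.27
position: [0.5514, 0.0034, 0.181]
tool_rot: [-0.406, 0.914, 0.0, -0.0]
ft_force: [-0.0, 0.3, -2.3]
grip_width: 0.0152
```

```bash
python3 - <<'E'
import json
c=json.load(open('cmd.json'));c[2]=.182;json.dump(c,open('cmd.json','w'));print(c)
E
python3 snap.py f; python3 - <<'E'
from hk import *
for n,x0,y0,w,h,k in(('scene',218,150,60,60,10),):
    im=cv2.imread(f'pics/f_{n}.png');im=cv2.resize(im[y0:y0+h,x0:x0+w],None,fx=k,fy=k,interpolation=2)
    cv2.imwrite(f'pics/f_{n}_r.png',im)
E
```

```text
[0.5517191291203695, 0.002804760045826558, 0.182, -132.19]
9.37 [0.5513 0.0034 0.1811] w 0.0153 f [ 0.4  0.4 -1.3] M [0.07 0.01 0.02] yaw -132.13 z [-8.e-04  1.e-04 -1.e+00]
```

View pics/f_scene_r.png

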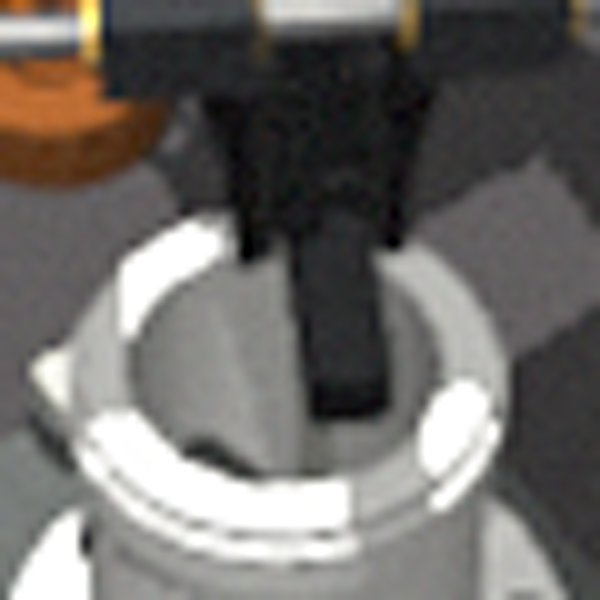

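Call:
{"api": "drive_tool", "payload": {"plan": [{"offset":[0,0,0.1],"delta_rot":[0,0,0],"jaw":1},{"offset":[0.1,0,0.15],"delta_rot":[0,0,0],"jaw":1},{"offset":[0.3,0,0.15],"delta_rot":[0,0,0],"jaw":1},{"offset":[0.5,0,0.15],"delta_rot":[0,0,0],"jaw":1},{"offset":[0.7,0,0.15],"delta_rot":[0,0,0],"jaw":1},{"offset":[0.9,0,0.15],"delta_rot":[0,0,0],"jaw":1},{"offset":[1.1,0,0.15],"delta_rot":[0,0,0],"jaw":1},{"offset":[1.2,0,0.15],"delta_rot":[0,0,0],"jaw":1}]}}

```text
time: 10.03
position: [0.5433, -0.0058, 0.1801]
tool_rot: [-0.406, 0.914, 0.0, -0.0]
ft_force: [-0.5, 0.5, -0.7]
grip_width: 0.0154
```

```bash
python3 st.py
```

```text
10.03 [ 0.5433 -0.0058  0.1801] w 0.0154 f [-0.5  0.5 -0.7] M [ 0.13  0.02 -0.02] yaw -132.14 z [-1.e-04 -0.e+00 -1.e+00]
```

Call:
{"api": "drive_tool", "payload": {"plan": [{"offset":[0.1,0,0],"delta_rot":[0,0,0],"jaw":1},{"offset":[0.2,0,0],"delta_rot":[0,0,0],"jaw":1},{"offset":[0.3,0,0],"delta_rot":[0,0,0],"jaw":1},{"offset":[0.4,0,0],"delta_rot":[0,0,0],"jaw":1},{"offset":[0.5,0,0],"delta_rot":[0,0,0],"jaw":1},{"offset":[0.55,0,0],"delta_rot":[0,0,0],"jaw":1},{"offset":[0.6,0,0],"delta_rot":[0,0,0],"jaw":1},{"offset":[0.6,0,0],"delta_rot":[0,0,0],"jaw":1}]}}

```text
time: 10.7
position: [0.5394, -0.01, 0.18]
tool_rot: [-0.406, 0.914, 0.0, -0.0]
ft_force: [0.5, -0.4, -1.0]
grip_width: 0.0154
```

```bash
python3 - <<'E'
import json,numpy as np
c=json.load(open('cmd.json'));a=np.radians(c[3]);c[0]+=.018*np.cos(a);c[1]+=.018*np.sin(a);c[2]=.1805;json.dump(c,open('cmd.json','w'));print(c)
E
python3 snap.py g; python3 - <<'E'
from hk import *
for n,x0,y0,w,h,k in(('scene',218,150,60,60,10),):
    im=cv2.imread(f'pics/g_{n}.png');im=cv2.resize(im[y0:y0+h,x0:x0+w],None,fx=k,fy=k,interpolation=2)
    cv2.imwrite(f'pics/g_{n}_r.png',im)
E
```

```text
[np.float64(0.5396304860029772), np.float64(-0.010531832756697126), 0.1805, -132.19]
10.8 [ 0.5395 -0.0099  0.1801] w 0.0153 f [-0.5  0.4 -1.6] M [ 0.13  0.03 -0.02] yaw -132.13 z [ 1.e-04  0.e+00 -1.e+00]
```

View pics/g_scene_r.png

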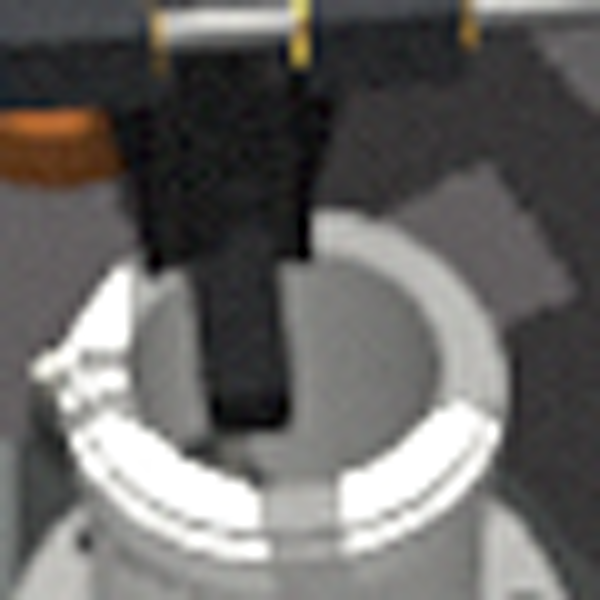

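Call:
{"api": "drive_tool", "payload": {"plan": [{"offset":[0,0,-0.1],"delta_rot":[0,0,0],"jaw":1},{"offset":[0,0,-0.3],"delta_rot":[0,0,0],"jaw":1},{"offset":[0,0,-0.5],"delta_rot":[0,0,0],"jaw":1},{"offset":[0,0,-0.7],"delta_rot":[0,0,0],"jaw":1},{"offset":[0,0,-0.9],"delta_rot":[0,0,0],"jaw":1},{"offset":[0,0,-1.1],"delta_rot":[0,0,0],"jaw":1},{"offset":[0,0,-1.2],"delta_rot":[0,0,0],"jaw":1},{"offset":[0,0,-1.2],"delta_rot":[0,0,0],"jaw":1}]}}

```text
time: 11.47
position: [0.5396, -0.01, 0.1924]
tool_rot: [-0.406, 0.914, -0.0, 0.0]
ft_force: [0.3, -0.7, -2.3]
grip_width: 0.0152
```

```bash
python3 st.py
```

```text
11.47 [ 0.5396 -0.01    0.1924] w 0.0152 f [ 0.3 -0.7 -2.3] M [0.05 0.04 0.  ] yaw -132.13 z [ 6.e-04 -1.e-04 -1.e+00]
```

Call:
{"api": "drive_tool", "payload": {"plan": [{"offset":[-0.2,0,-0.15],"delta_rot":[0,0,0],"jaw":1},{"offset":[-0.45,0,-0.3],"delta_rot":[0,0,0],"jaw":1},{"offset":[-0.7,0,-0.4],"delta_rot":[0,0,0],"jaw":1},{"offset":[-1,0,-0.5],"delta_rot":[0,0,0],"jaw":1},{"offset":[-1.25,0,-0.55],"delta_rot":[0,0,0],"jaw":1},{"offset":[-1.5,0,-0.6],"delta_rot":[0,0,0],"jaw":1},{"offset":[-1.7,0,-0.65],"delta_rot":[0,0,0],"jaw":1},{"offset":[-1.9,0,-0.65],"delta_rot":[0,0,0],"jaw":1}]}}

```text
time: 12.13
position: [0.5525, 0.0044, 0.1986]
tool_rot: [-0.406, 0.914, -0.0, 0.0]
ft_force: [0.0, 0.3, -1.3]
grip_width: 0.0157
```

```bash
python3 - <<'E'
import json,numpy as np
c=json.load(open('cmd.json'));a=np.radians(c[3]);c[0]-=.019*np.cos(a);c[1]-=.019*np.sin(a);c[2]=.199;json.dump(c,open('cmd.json','w'));print(c)
E
python3 snap.py i; python3 - <<'E'
from hk import *
for n,x0,y0,w,h,k in(('scene',218,150,60,60,10),):
    im=cv2.imread(f'pics/i_{n}.png');im=cv2.resize(im[y0:y0+h,x0:x0+w],None,fx=k,fy=k,interpolation=2)
    cv2.imwrite(f'pics/i_{n}_r.png',im)
E
```

```text
[np.float64(0.552390720404669), np.float64(0.003545681868188986), 0.199, -132.19]
12.23 [0.5525 0.0044 0.1985] w 0.0153 f [-0.  -0.6 -0.7] M [ 0.1   0.05 -0.02] yaw -132.11 z [ 2.e-04  1.e-04 -1.e+00]
```

View pics/i_scene_r.png

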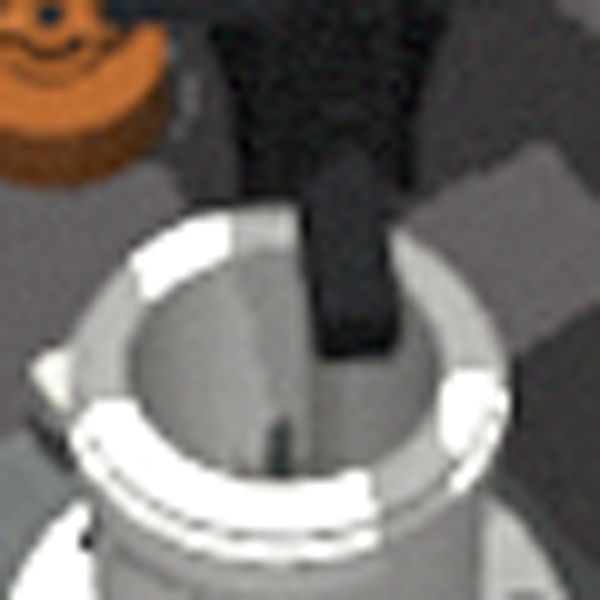

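The bail at (282,440) now stands upright beside the shank, caught in the throat. I lift slowly and watch the force.

Call:
{"api": "drive_tool", "payload": {"plan": [{"offset":[0,0,-0.1],"delta_rot":[0,0,0],"jaw":1},{"offset":[0,0,-0.2],"delta_rot":[0,0,0],"jaw":1},{"offset":[0,0,-0.3],"delta_rot":[0,0,0],"jaw":1},{"offset":[0,0,-0.45],"delta_rot":[0,0,0],"jaw":1},{"offset":[0,0,-0.6],"delta_rot":[0,0,0],"jaw":1},{"offset":[0,0,-0.75],"delta_rot":[0,0,0],"jaw":1},{"offset":[0,0,-0.9],"delta_rot":[0,0,0],"jaw":1},{"offset":[0,0,-1],"delta_rot":[0,0,0],"jaw":1}]}}

```text
time: 12.9
position: [0.5522, 0.0041, 0.2087]
tool_rot: [-0.406, 0.914, -0.0, 0.0]
ft_force: [-0.5, -0.4, -5.4]
grip_width: 0.0156
```

```bash
python3 st.py;sleep 0; python3 st.py
```

```text
12.9 [0.5522 0.0041 0.2087] w 0.0156 f [-0.5 -0.4 -5.4] M [ 0.15 -0.05  0.04] yaw -132.13 z [ 1.e-04  0.e+00 -1.e+00]
12.9 [0.5522 0.0041 0.2087] w 0.0156 f [-0.5 -0.4 -5.4] M [ 0.15 -0.05  0.04] yaw -132.13 z [ 1.e-04  0.e+00 -1.e+00]
```

Call:
{"api": "drive_tool", "payload": {"plan": [{"offset":[0,0,-0.4],"delta_rot":[0,0,0],"jaw":1},{"offset":[0,0,-0.8],"delta_rot":[0,0,0],"jaw":1},{"offset":[0,0,-1.2],"delta_rot":[0,0,0],"jaw":1},{"offset":[0,0,-1.6],"delta_rot":[0,0,0],"jaw":1},{"offset":[0,0,-2],"delta_rot":[0,0,0],"jaw":1},{"offset":[0,0,-2.4],"delta_rot":[0,0,0],"jaw":1},{"offset":[0,0,-2.8],"delta_rot":[0,0,0],"jaw":1},{"offset":[0,0,-3.2],"delta_rot":[0,0,0],"jaw":1}]}}

```text
time: 13.57
position: [0.5522, 0.0041, 0.241]
tool_rot: [-0.406, 0.914, -0.0, 0.0]
ft_force: [0.2, 0.3, -5.2]
grip_width: 0.0153
```

Call:
{"api": "drive_tool", "payload": {"plan": [{"offset":[0,0,-0.4],"delta_rot":[0,0,0],"jaw":1},{"offset":[0,0,-0.8],"delta_rot":[0,0,0],"jaw":1},{"offset":[0,0,-1.2],"delta_rot":[0,0,0],"jaw":1},{"offset":[0,0,-1.6],"delta_rot":[0,0,0],"jaw":1},{"offset":[0,0,-2],"delta_rot":[0,0,0],"jaw":1},{"offset":[0,0,-2.4],"delta_rot":[0,0,0],"jaw":1},{"offset":[0,0,-2.8],"delta_rot":[0,0,0],"jaw":1},{"offset":[0,0,-3.2],"delta_rot":[0,0,0],"jaw":1}]}}

```text
time: 14.23
position: [0.5522, 0.0041, 0.2729]
tool_rot: [-0.406, 0.914, 0.0, -0.0]
ft_force: [0.7, -0.1, -4.9]
grip_width: 0.0155
```

```bash
python3 snap.py j; python3 - <<'E'
from hk import *
for n,x0,y0,w,h,k in(('scene',208,110,80,90,6),):
    im=cv2.imread(f'pics/j_{n}.png');im=cv2.resize(im[y0:y0+h,x0:x0+w],None,fx=k,fy=k,interpolation=2)
    cv2.imwrite(f'pics/j_{n}_r.png',im)
E
```

```text
14.33 [0.5527 0.0041 0.2734] w 0.0154 f [ 0.2  0.6 -7. ] M [ 0.13 -0.04 -0.02] yaw -132.13 z [ 1.7e-03 -3.0e-04 -1.0e+00]
```

View pics/j_scene_r.png

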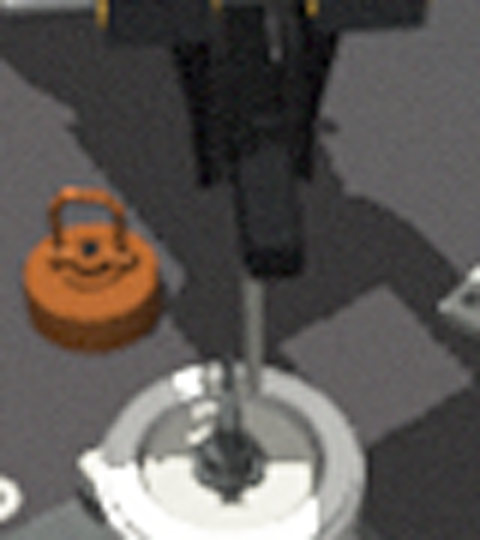

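Call:
{"api": "drive_tool", "payload": {"plan": [{"offset":[0,0,-0.35],"delta_rot":[0,0,0],"jaw":1},{"offset":[0,0,-0.7],"delta_rot":[0,0,0],"jaw":1},{"offset":[0,0,-1.05],"delta_rot":[0,0,0],"jaw":1},{"offset":[0,0,-1.4],"delta_rot":[0,0,0],"jaw":1},{"offset":[0,0,-1.75],"delta_rot":[0,0,0],"jaw":1},{"offset":[0,0,-2.1],"delta_rot":[0,0,0],"jaw":1},{"offset":[0,0,-2.45],"delta_rot":[0,0,0],"jaw":1},{"offset":[0,0,-2.8],"delta_rot":[0,0,0],"jaw":1}]}}

```text
time: 15.0
position: [0.5522, 0.0041, 0.3009]
tool_rot: [-0.406, 0.914, -0.0, 0.0]
ft_force: [0.8, 0.4, -4.8]
grip_width: 0.0155
```

Call:
{"api": "drive_tool", "payload": {"plan": [{"offset":[0,0,-0.4],"delta_rot":[0,0,0],"jaw":1},{"offset":[0,0,-0.8],"delta_rot":[0,0,0],"jaw":1},{"offset":[0,0,-1.3],"delta_rot":[0,0,0],"jaw":1},{"offset":[0,0,-1.8],"delta_rot":[0,0,0],"jaw":1},{"offset":[0,0,-2.3],"delta_rot":[0,0,0],"jaw":1},{"offset":[0,0,-2.7],"delta_rot":[0,0,0],"jaw":1},{"offset":[0,0,-3],"delta_rot":[0,0,0],"jaw":1},{"offset":[0,0,-3.2],"delta_rot":[0,0,0],"jaw":1}]}}

```text
time: 15.67
position: [0.5524, 0.0041, 0.3331]
tool_rot: [-0.406, 0.914, -0.0, 0.0]
ft_force: [-0.0, -0.3, -5.0]
grip_width: 0.0153
```

```bash
python3 - <<'E'
import json
c=json.load(open('cmd.json'));c[2]=.333;json.dump(c,open('cmd.json','w'));print(c)
E
python3 snap.py k; python3 - <<'E'
from hk import *
for n,x0,y0,w,h,k in(('scene',198,60,90,130,4.5),):
    im=cv2.imread(f'pics/k_{n}.png');im=cv2.resize(im[y0:y0+h,x0:x0+w],None,fx=k,fy=k,interpolation=2)
    cv2.imwrite(f'pics/k_{n}_r.png',im)
E
```

```text
[0.552390720404669, 0.003545681868188986, 0.333, -132.19]
15.77 [0.5524 0.0041 0.3329] w 0.0151 f [-0.3 -0.2 -5.4] M [ 0.06 -0.02  0.04] yaw -132.13 z [ 8.e-04 -1.e-04 -1.e+00]
```

View pics/k_scene_r.png

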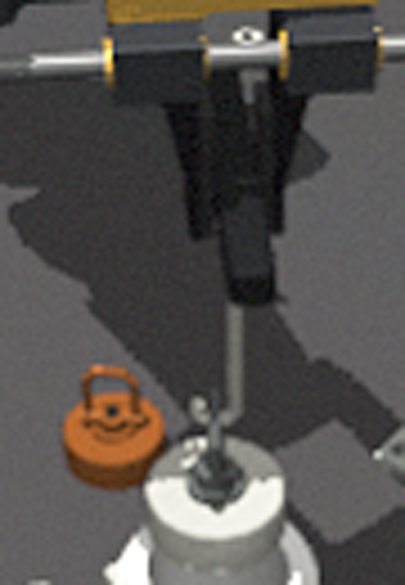

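```bash
cp cmd.json cmd_b.json; python3 mv.py .594 -.2894 .313 -132.19 1
```

```text
total [ 18.9  -22.75   2.  ] rot -0.0 per-row mm 37.05512152523589 deg -0.0
[0.5940196822595032, -0.28927555973646096, 0.313, -132.19]
```

Call:
{"api": "drive_tool", "payload": {"plan": [{"offset":[0.1,-0.1,0],"delta_rot":[0,0,0],"jaw":1},{"offset":[0.3,-0.35,0],"delta_rot":[0,0,0],"jaw":1},{"offset":[0.55,-0.7,0],"delta_rot":[0,0,0],"jaw":1},{"offset":[0.95,-1.15,0],"delta_rot":[0,0,0],"jaw":1},{"offset":[1.4,-1.7,0],"delta_rot":[0,0,0],"jaw":1},{"offset":[2,-2.4,0],"delta_rot":[0,0,0],"jaw":1},{"offset":[2.65,-3.2,0],"delta_rot":[0,0,0],"jaw":1},{"offset":[3.4,-4.1,0],"delta_rot":[0,0,0],"jaw":1}]}}

```text
time: 16.43
position: [0.5599, -0.0497, 0.3325]
tool_rot: [-0.406, 0.914, -0.0, -0.0]
ft_force: [-0.3, 0.5, -5.4]
grip_width: 0.0157
```

Call:
{"api": "drive_tool", "payload": {"plan": [{"offset":[0.75,-0.9,0],"delta_rot":[0,0,0],"jaw":1},{"offset":[1.5,-1.8,0],"delta_rot":[0,0,0],"jaw":1},{"offset":[2.25,-2.7,0],"delta_rot":[0,0,0],"jaw":1},{"offset":[3,-3.6,0],"delta_rot":[0,0,0],"jaw":1},{"offset":[3.8,-4.6,0],"delta_rot":[0,0,0],"jaw":1},{"offset":[4.55,-5.5,0],"delta_rot":[0,0,0],"jaw":1},{"offset":[5.3,-6.4,0],"delta_rot":[0,0,0],"jaw":1},{"offset":[6.05,-7.3,0],"delta_rot":[0,0,0],"jaw":1}]}}

```text
time: 17.1
position: [0.5735, -0.1437, 0.3325]
tool_rot: [-0.406, 0.914, 0.0, -0.0]
ft_force: [0.0, -0.1, -5.5]
grip_width: 0.0153
```

Call:
{"api": "drive_tool", "payload": {"plan": [{"offset":[0.75,-0.9,0],"delta_rot":[0,0,0],"jaw":1},{"offset":[1.5,-1.8,0],"delta_rot":[0,0,0],"jaw":1},{"offset":[2.25,-2.7,0],"delta_rot":[0,0,0],"jaw":1},{"offset":[3,-3.6,0],"delta_rot":[0,0,0],"jaw":1},{"offset":[3.8,-4.6,0],"delta_rot":[0,0,0],"jaw":1},{"offset":[4.55,-5.5,0],"delta_rot":[0,0,0],"jaw":1},{"offset":[5.3,-6.4,0],"delta_rot":[0,0,0],"jaw":1},{"offset":[6.05,-7.3,0],"delta_rot":[0,0,0],"jaw":1}]}}

```text
time: 17.77
position: [0.5871, -0.2374, 0.3325]
tool_rot: [-0.406, 0.914, 0.0, -0.0]
ft_force: [-0.2, 1.0, -5.4]
grip_width: 0.0156
```

Call:
{"api": "drive_tool", "payload": {"plan": [{"offset":[0.75,-0.9,0.2],"delta_rot":[0,0,0],"jaw":1},{"offset":[1.4,-1.7,0.5],"delta_rot":[0,0,0],"jaw":1},{"offset":[2,-2.35,0.8],"delta_rot":[0,0,0],"jaw":1},{"offset":[2.45,-2.95,1.1],"delta_rot":[0,0,0],"jaw":1},{"offset":[2.85,-3.4,1.4],"delta_rot":[0,0,0],"jaw":1},{"offset":[3.1,-3.7,1.7],"delta_rot":[0,0,0],"jaw":1},{"offset":[3.3,-3.95,1.9],"delta_rot":[0,0,0],"jaw":1},{"offset":[3.4,-4.05,2],"delta_rot":[0,0,0],"jaw":1}]}}

```text
time: 18.43
position: [0.5941, -0.2888, 0.3119]
tool_rot: [-0.406, 0.914, 0.0, -0.0]
ft_force: [-0.4, 0.8, -6.0]
grip_width: 0.0157
```

```bash
python3 snap.py l; python3 - <<'E'
from hk import *
a=[]
for n,x0,y0,w,h,k in(('scene',60,170,160,210,2.6),('top',300,130,100,130,4.2)):
    im=cv2.imread(f'pics/l_{n}.png');im=cv2.resize(im[y0:y0+h,x0:x0+w],(int(w*k),546),interpolation=2)
    a.append(im)
g=np.hstack(a);print(g.shape);cv2.imwrite(f'pics/l_r.png',g[:,:800])
E
```

```text
18.53 [ 0.5941 -0.2885  0.3122] w 0.0156 f [-0.7  0.2 -5.2] M [0.06 0.03 0.  ] yaw -132.13 z [-5.e-04  5.e-04 -1.e+00]
(546, 836, 3)
```

View pics/l_r.png

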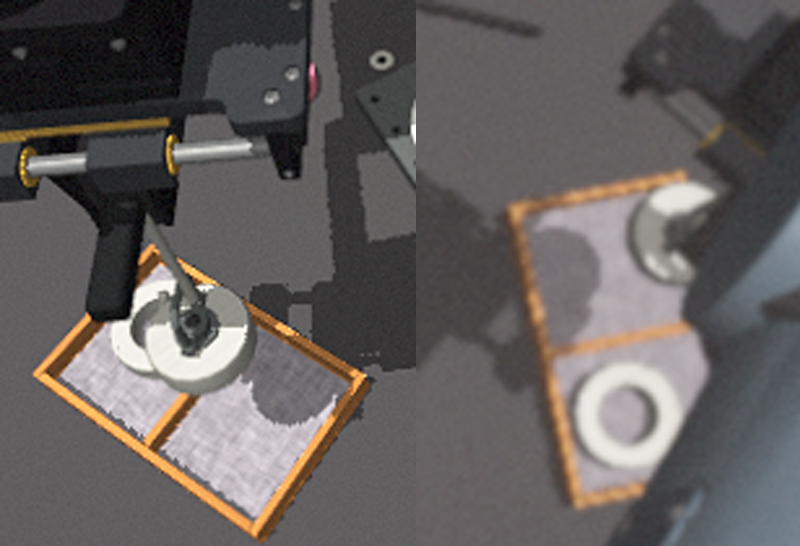

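Call:
{"api": "drive_tool", "payload": {"plan": [{"offset":[0,0,0.3],"delta_rot":[0,0,0],"jaw":1},{"offset":[0,0,1],"delta_rot":[0,0,0],"jaw":1},{"offset":[0,0,1.9],"delta_rot":[0,0,0],"jaw":1},{"offset":[0,0,3],"delta_rot":[0,0,0],"jaw":1},{"offset":[0,0,4.1],"delta_rot":[0,0,0],"jaw":1},{"offset":[0,0,5.2],"delta_rot":[0,0,0],"jaw":1},{"offset":[0,0,6.3],"delta_rot":[0,0,0],"jaw":1},{"offset":[0,0,7.3],"delta_rot":[0,0,0],"jaw":1}]}}

```text
time: 19.2
position: [0.5938, -0.2884, 0.2377]
tool_rot: [-0.406, 0.914, 0.001, -0.0]
ft_force: [-0.1, 0.1, -5.2]
grip_width: 0.0155
```

Call:
{"api": "drive_tool", "payload": {"plan": [{"offset":[0,0,1],"delta_rot":[0,0,0],"jaw":1},{"offset":[0,0,2],"delta_rot":[0,0,0],"jaw":1},{"offset":[0,0,2.9],"delta_rot":[0,0,0],"jaw":1},{"offset":[0,0,3.6],"delta_rot":[0,0,0],"jaw":1},{"offset":[0,0,4.1],"delta_rot":[0,0,0],"jaw":1},{"offset":[0,0,4.5],"delta_rot":[0,0,0],"jaw":1},{"offset":[0,0,4.7],"delta_rot":[0,0,0],"jaw":1},{"offset":[0,0,4.8],"delta_rot":[0,0,0],"jaw":1}]}}

```text
time: 19.87
position: [0.5943, -0.2887, 0.1915]
tool_rot: [-0.406, 0.914, -0.0, 0.0]
ft_force: [0.3, -0.2, -5.8]
grip_width: 0.0151
```

```bash
python3 snap.py m; python3 - <<'E'
from hk import *
a=[]
for n,x0,y0,w,h,k in(('scene',60,230,160,150,3),('top',300,130,100,130,4.2)):
    im=cv2.imread(f'pics/m_{n}.png');im=cv2.resize(im[y0:y0+h,x0:x0+w],(int(w*k) if n=='scene' else 300,450),interpolation=2)
    a.append(im)
g=np.hstack(a);print(g.shape);cv2.imwrite(f'pics/m_r.png',g[:,:800])
E
```

```text
19.97 [ 0.5943 -0.2887  0.1918] w 0.0159 f [ 0.4  0.6 -5.8] M [ 0.13  0.03 -0.04] yaw -132.13 z [ 5.e-04 -3.e-04 -1.e+00]
(450, 780, 3)
```

View pics/m_r.png

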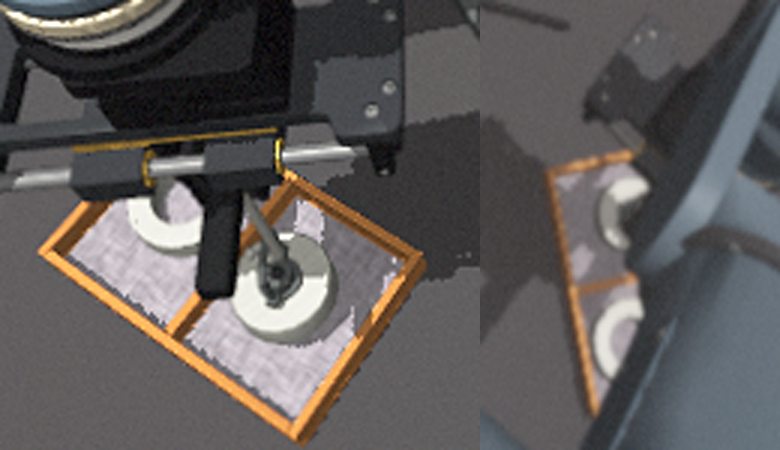

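Call:
{"api": "drive_tool", "payload": {"plan": [{"offset":[0,0,0.3],"delta_rot":[0,0,0],"jaw":1},{"offset":[0,0,0.7],"delta_rot":[0,0,0],"jaw":1},{"offset":[0,0,1.1],"delta_rot":[0,0,0],"jaw":1},{"offset":[0,0,1.4],"delta_rot":[0,0,0],"jaw":1},{"offset":[0,0,1.7],"delta_rot":[0,0,0],"jaw":1},{"offset":[0,0,1.9],"delta_rot":[0,0,0],"jaw":1},{"offset":[0,0,2.1],"delta_rot":[0,0,0],"jaw":1},{"offset":[0,0,2.2],"delta_rot":[0,0,0],"jaw":1}]}}

```text
time: 20.63
position: [0.5941, -0.2886, 0.1692]
tool_rot: [-0.406, 0.914, 0.0, -0.0]
ft_force: [0.5, 0.5, -5.7]
grip_width: 0.0153
```

Call:
{"api": "drive_tool", "payload": {"plan": [{"offset":[0,0,0.1],"delta_rot":[0,0,0],"jaw":1},{"offset":[0,0,0.15],"delta_rot":[0,0,0],"jaw":1},{"offset":[0,0,0.2],"delta_rot":[0,0,0],"jaw":1},{"offset":[0,0,0.25],"delta_rot":[0,0,0],"jaw":1},{"offset":[0,0,0.3],"delta_rot":[0,0,0],"jaw":1},{"offset":[0,0,0.35],"delta_rot":[0,0,0],"jaw":1},{"offset":[0,0,0.4],"delta_rot":[0,0,0],"jaw":1},{"offset":[0,0,0.45],"delta_rot":[0,0,0],"jaw":1}]}}

```text
time: 21.3
position: [0.5944, -0.2888, 0.1656]
tool_rot: [-0.406, 0.914, -0.0, 0.0]
ft_force: [-0.5, -0.6, -1.1]
grip_width: 0.0154
```

```bash
python3 st.py
```

```text
21.3 [ 0.5944 -0.2888  0.1656] w 0.0154 f [-0.5 -0.6 -1.1] M [ 0.07  0.04 -0.01] yaw -132.13 z [ 7.e-04 -5.e-04 -1.e+00]
```

Call:
{"api": "drive_tool", "payload": {"plan": [{"offset":[0,0,0.15],"delta_rot":[0,0,0],"jaw":1},{"offset":[0.2,0,0.35],"delta_rot":[0,0,0],"jaw":1},{"offset":[0.5,0,0.5],"delta_rot":[0,0,0],"jaw":1},{"offset":[0.8,0,0.6],"delta_rot":[0,0,0],"jaw":1},{"offset":[1.1,0,0.7],"delta_rot":[0,0,0],"jaw":1},{"offset":[1.4,0,0.8],"delta_rot":[0,0,0],"jaw":1},{"offset":[1.7,0,0.9],"delta_rot":[0,0,0],"jaw":1},{"offset":[1.9,0,1],"delta_rot":[0,0,0],"jaw":1}]}}

```text
time: 21.97
position: [0.581, -0.3032, 0.1549]
tool_rot: [-0.405, 0.914, -0.0, -0.0]
ft_force: [0.2, 0.3, -2.1]
grip_width: 0.0156
```

```bash
python3 snap.py n; python3 - <<'E'
from hk import *
a=[]
for n,x0,y0,w,h,k in(('scene',110,260,80,90,6),):
    im=cv2.imread(f'pics/n_{n}.png');im=cv2.resize(im[y0:y0+h,x0:x0+w],None,fx=6,fy=6,interpolation=2)
    cv2.imwrite(f'pics/n_r.png',im)
E
```

```text
22.07 [ 0.581  -0.3031  0.1548] w 0.0156 f [-0.4  0.2 -1.7] M [ 0.04  0.07 -0.02] yaw -132.17 z [-4.e-04  2.e-04 -1.e+00]
```

View pics/n_r.png

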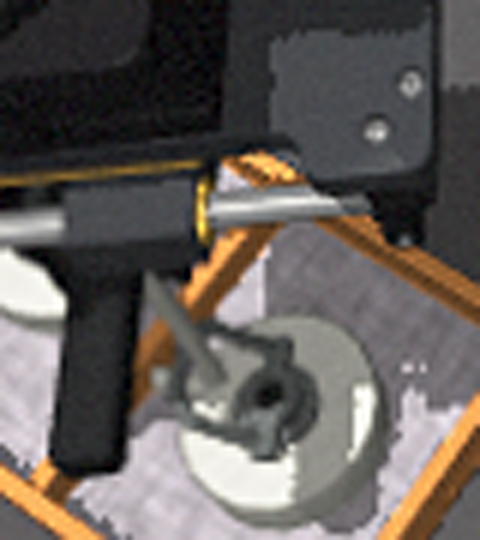

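Call:
{"api": "drive_tool", "payload": {"plan": [{"offset":[0,0,0.2],"delta_rot":[0,0,0],"jaw":1},{"offset":[0,0,0.4],"delta_rot":[0,0,0],"jaw":1},{"offset":[0,0,0.6],"delta_rot":[0,0,0],"jaw":1},{"offset":[0,0,0.75],"delta_rot":[0,0,0],"jaw":1},{"offset":[0,0,0.75],"delta_rot":[0,0,0],"jaw":1},{"offset":[-0.2,0,0.75],"delta_rot":[0,0,0],"jaw":1},{"offset":[-0.4,0,0.75],"delta_rot":[0,0,0],"jaw":1},{"offset":[-0.6,0,0.75],"delta_rot":[0,0,0],"jaw":1}]}}

```text
time: 22.73
position: [0.5857, -0.2981, 0.1477]
tool_rot: [-0.406, 0.914, -0.0, 0.0]
ft_force: [-0.1, 0.8, -1.7]
grip_width: 0.0153
```

```bash
python3 snap.py o; python3 - <<'E'
from hk import *
a=[]
for n,x0,y0,w,h,k in(('scene',110,260,80,90,6),):
    im=cv2.imread(f'pics/o_{n}.png');im=cv2.resize(im[y0:y0+h,x0:x0+w],None,fx=6,fy=6,interpolation=2)
    cv2.imwrite(f'pics/o_r.png',im)
E
```

```text
22.83 [ 0.5858 -0.2979  0.1477] w 0.0153 f [-0.4  0.5 -1.8] M [ 0.05  0.02 -0.02] yaw -132.1 z [ 4.e-04 -0.e+00 -1.e+00]
```

View pics/o_r.png

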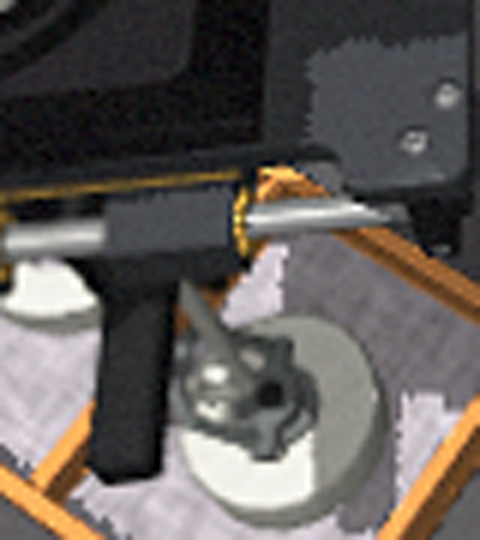

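Call:
{"api": "drive_tool", "payload": {"plan": [{"offset":[-0.2,0,0],"delta_rot":[0,0,0],"jaw":1},{"offset":[-0.4,0,0],"delta_rot":[0,0,0],"jaw":1},{"offset":[-0.6,0,0],"delta_rot":[0,0,0],"jaw":1},{"offset":[-0.8,0,0],"delta_rot":[0,0,0],"jaw":1},{"offset":[-1,0,0],"delta_rot":[0,0,0],"jaw":1},{"offset":[-1.2,0,0],"delta_rot":[0,0,0],"jaw":1},{"offset":[-1.4,0,0],"delta_rot":[0,0,0],"jaw":1},{"offset":[-1.5,0,0],"delta_rot":[0,0,0],"jaw":1}]}}

```text
time: 23.5
position: [0.5957, -0.2869, 0.1475]
tool_rot: [-0.406, 0.914, 0.0, 0.0]
ft_force: [-0.6, 0.4, -1.1]
grip_width: 0.0154
```

```bash
python3 snap.py p; python3 - <<'E'
from hk import *
a=[]
for n,x0,y0,w,h,k in(('scene',110,260,80,90,6),):
    im=cv2.imread(f'pics/p_{n}.png');im=cv2.resize(im[y0:y0+h,x0:x0+w],None,fx=6,fy=6,interpolation=2)
    cv2.imwrite(f'pics/p_r.png',im)
E
```

```text
23.6 [ 0.5957 -0.287   0.1475] w 0.0155 f [ 0.2 -0.5 -1.8] M [ 0.09  0.   -0.01] yaw -132.12 z [ 0.  0. -1.]
```

View pics/p_r.png

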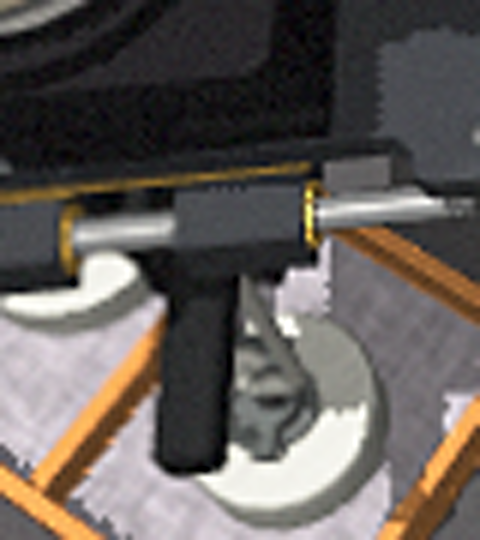

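Call:
{"api": "drive_tool", "payload": {"plan": [{"offset":[-0.1,0,-0.2],"delta_rot":[0,0,0],"jaw":1},{"offset":[-0.2,0,-0.5],"delta_rot":[0,0,0],"jaw":1},{"offset":[-0.2,0,-0.9],"delta_rot":[0,0,0],"jaw":1},{"offset":[-0.2,0,-1.3],"delta_rot":[0,0,0],"jaw":1},{"offset":[-0.2,0,-1.8],"delta_rot":[0,0,0],"jaw":1},{"offset":[-0.2,0,-2.3],"delta_rot":[0,0,0],"jaw":1},{"offset":[-0.2,0,-2.8],"delta_rot":[0,0,0],"jaw":1},{"offset":[-0.2,0,-3.2],"delta_rot":[0,0,0],"jaw":1}]}}

```text
time: 24.27
position: [0.5971, -0.2859, 0.1805]
tool_rot: [-0.406, 0.914, -0.0, 0.0]
ft_force: [0.7, 0.0, -2.3]
grip_width: 0.0158
```

```bash
python3 snap.py q; python3 - <<'E'
from hk import *
a=[]
for n,x0,y0,w,h,k in(('scene',110,250,80,100,6),):
    im=cv2.imread(f'pics/q_{n}.png');im=cv2.resize(im[y0:y0+h,x0:x0+w],None,fx=6,fy=6,interpolation=2)
    cv2.imwrite(f'pics/q_r.png',im)
E
```

```text
24.37 [ 0.5974 -0.2861  0.1808] w 0.0153 f [-1.3  0.1 -1.5] M [ 0.1  -0.04  0.02] yaw -132.13 z [ 0.0018 -0.0013 -1.    ]
```

View pics/q_r.png

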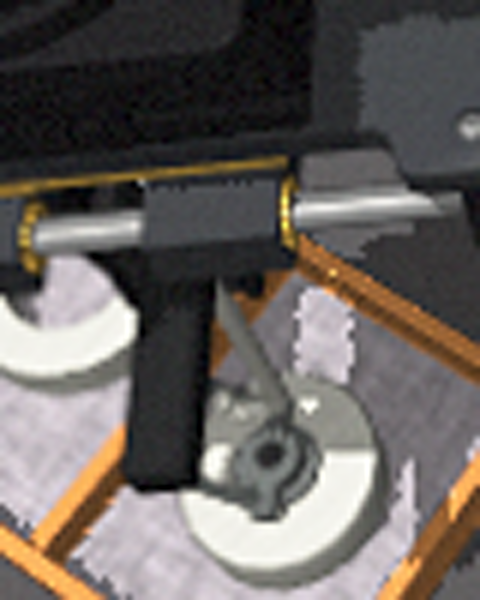

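Call:
{"api": "drive_tool", "payload": {"plan": [{"offset":[0,0,-0.8],"delta_rot":[0,0,0],"jaw":1},{"offset":[0,0,-1.8],"delta_rot":[0,0,0],"jaw":1},{"offset":[0,0,-3],"delta_rot":[0,0,0],"jaw":1},{"offset":[0,0,-4.5],"delta_rot":[0,0,0],"jaw":1},{"offset":[0,0,-6],"delta_rot":[0,0,0],"jaw":1},{"offset":[0,0,-8],"delta_rot":[0,0,0],"jaw":1},{"offset":[0,0,-10],"delta_rot":[0,0,0],"jaw":1},{"offset":[0,0,-12],"delta_rot":[0,0,0],"jaw":1}]}}

```text
time: 25.03
position: [0.5969, -0.2857, 0.3018]
tool_rot: [-0.406, 0.914, -0.001, 0.0]
ft_force: [0.4, 0.0, -1.9]
grip_width: 0.0154
```

```bash
python3 - <<'E'
import json,numpy as np
c=json.load(open('cmd.json'));a=np.radians(c[3]);c[0]-=.004*np.cos(a);c[1]-=.004*np.sin(a);c[2]=.30;json.dump(c,open('cmd.json','w'));print(c)
E
python3 snap.py r; python3 - <<'E'
from hk import *
a=[]
for n,x0,y0,w,h,k in(('scene',60,250,150,125,5),):
    im=cv2.imread(f'pics/r_{n}.png');im=cv2.resize(im[y0:y0+h,x0:x0+w],None,fx=k,fy=k,interpolation=2)
    cv2.imwrite(f'pics/r_r.png',im[:600,:800])
E
cp cmd.json cmd_b.json
python3 mv.py .575 -.17 .30 -92 1; python3 mv.py .555 -.02 .30 -49 1; python3 mv.py .535 .12 .30 -15 1;python3 mv.py .524 .2695 .295 3.31 1;
```

```text
[np.float64(0.5967060473967014), np.float64(-0.28631187244701123), 0.3, -132.19]
25.13 [ 0.599  -0.2871  0.3052] w 0.0155 f [ 0.6  0.7 -0.6] M [0.05 0.04 0.05] yaw -132.12 z [ 0.0087 -0.0061 -0.9999]
total [-7.15  9.4   0.  ] rot -40.0 per-row mm 14.76283869213506 deg -5.0
[0.5750781729220522, -0.1702063814239385, 0.3, -92.19]
total [-14.95   2.6    0.  ] rot -43.0 per-row mm 18.968003486134222 deg -5.375
[0.554810067224206, -0.019822027545548154, 0.3, -49.19]
total [-11.9   -7.65   0.  ] rot -34.0 per-row mm 17.683524288161568 deg -4.25
[0.5349386907415243, 0.12024359420612768, 0.3, -15.189999999999998]
total [ -4.95 -14.1    0.5 ] rot -18.5 per-row mm 18.6900081928821 deg -2.3125
[0.5241130352378518, 0.26928739710620064, 0.295, 3.3100000000000023]
```

View pics/r_r.png

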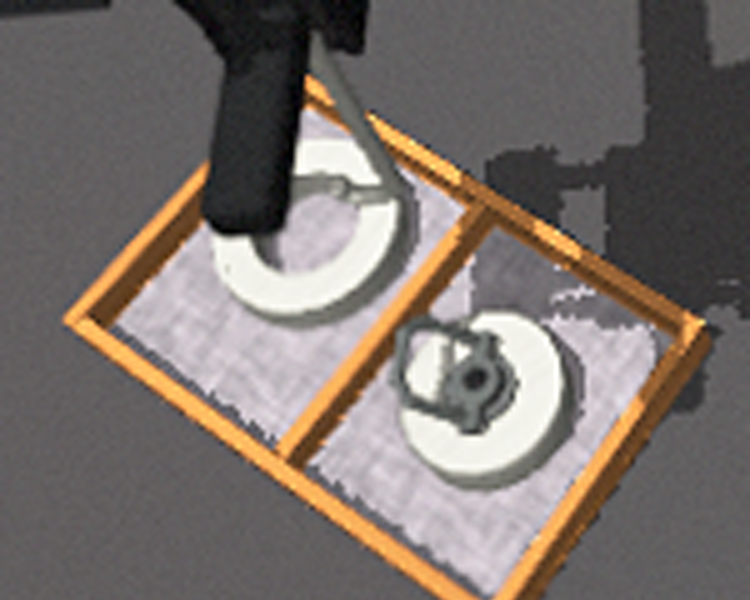

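The plug stands flat and upright in the empty bay at about (480,395), with its bail leaning, and the hook is clear. I take the hook back to the rest.

Call:
{"api": "drive_tool", "payload": {"plan": [{"offset":[-0.4,0.5,0],"delta_rot":[0,0,-2],"jaw":1},{"offset":[-1.2,1.6,0],"delta_rot":[0,0,-7],"jaw":1},{"offset":[-2.2,2.9,0],"delta_rot":[0,0,-12],"jaw":1},{"offset":[-3.2,4.2,0],"delta_rot":[0,0,-18],"jaw":1},{"offset":[-4.2,5.5,0],"delta_rot":[0,0,-23],"jaw":1},{"offset":[-5.2,6.8,0],"delta_rot":[0,0,-29],"jaw":1},{"offset":[-6.2,8.1,0],"delta_rot":[0,0,-34.5],"jaw":1},{"offset":[-7.15,9.4,0],"delta_rot":[0,0,-40],"jaw":1}]}}

```text
time: 25.8
position: [0.5743, -0.1685, 0.2987]
tool_rot: [-0.696, 0.718, 0.001, -0.0]
ft_force: [0.4, 0.7, -0.8]
grip_width: 0.0156
```

Call:
{"api": "drive_tool", "payload": {"plan": [{"offset":[-1.85,0.3,0],"delta_rot":[0,0,-5.4],"jaw":1},{"offset":[-3.7,0.65,0],"delta_rot":[0,0,-10.8],"jaw":1},{"offset":[-5.6,1,0],"delta_rot":[0,0,-16],"jaw":1},{"offset":[-7.5,1.3,0],"delta_rot":[0,0,-21.5],"jaw":1},{"offset":[-9.35,1.6,0],"delta_rot":[0,0,-27],"jaw":1},{"offset":[-11.2,1.95,0],"delta_rot":[0,0,-32.3],"jaw":1},{"offset":[-13.1,2.3,0],"delta_rot":[0,0,-37.6],"jaw":1},{"offset":[-14.95,2.6,0],"delta_rot":[0,0,-43],"jaw":1}]}}

```text
time: 26.47
position: [0.5537, -0.0181, 0.2988]
tool_rot: [0.91, -0.414, -0.001, 0.0]
ft_force: [1.3, -0.9, -1.8]
grip_width: 0.0152
```

Call:
{"api": "drive_tool", "payload": {"plan": [{"offset":[-1.5,-0.95,0],"delta_rot":[0,0,-4.3],"jaw":1},{"offset":[-3,-1.9,0],"delta_rot":[0,0,-8.5],"jaw":1},{"offset":[-4.5,-2.85,0],"delta_rot":[0,0,-12.8],"jaw":1},{"offset":[-6,-3.8,0],"delta_rot":[0,0,-17],"jaw":1},{"offset":[-7.5,-4.75,0],"delta_rot":[0,0,-21.3],"jaw":1},{"offset":[-9,-5.75,0],"delta_rot":[0,0,-25.5],"jaw":1},{"offset":[-10.4,-6.7,0],"delta_rot":[0,0,-29.8],"jaw":1},{"offset":[-11.9,-7.65,0],"delta_rot":[0,0,-34],"jaw":1}]}}

```text
time: 27.13
position: [0.5339, 0.1216, 0.2989]
tool_rot: [0.992, -0.13, -0.001, 0.0]
ft_force: [1.0, 0.3, -1.7]
grip_width: 0.0157
```

Call:
{"api": "drive_tool", "payload": {"plan": [{"offset":[-0.75,-2.1,0.05],"delta_rot":[0,0,-3],"jaw":1},{"offset":[-1.5,-4.2,0.1],"delta_rot":[0,0,-6],"jaw":1},{"offset":[-2.2,-6.3,0.2],"delta_rot":[0,0,-9],"jaw":1},{"offset":[-2.9,-8.3,0.3],"delta_rot":[0,0,-12],"jaw":1},{"offset":[-3.6,-10.3,0.4],"delta_rot":[0,0,-14.5],"jaw":1},{"offset":[-4.2,-12.1,0.45],"delta_rot":[0,0,-16.5],"jaw":1},{"offset":[-4.7,-13.4,0.5],"delta_rot":[0,0,-18],"jaw":1},{"offset":[-4.95,-14.1,0.5],"delta_rot":[0,0,-18.5],"jaw":1}]}}

```text
time: 27.8
position: [0.5228, 0.2714, 0.2938]
tool_rot: [1.0, 0.031, -0.001, -0.0]
ft_force: [0.1, 0.0, -1.5]
grip_width: 0.0156
```

```bash
python3 snap.py s; python3 - <<'E'
from hk import *
c=json.load(open('cmd.json'))
n,x0,y0,w,h,k='scene',270,20,100,160,3.7
A=[]
for nm in('c','s'):
    im=cv2.imread(f'pics/{nm}_{n}.png');im=cv2.resize(im[y0:y0+h,x0:x0+w],None,fx=k,fy=k,interpolation=2);A.append(im)
cv2.imwrite(f'pics/s_r.png',np.hstack(A))
E
```

```text
27.9 [0.5232 0.2706 0.2941] w 0.0155 f [-0.5  0.  -1.8] M [-0.06 -0.08 -0.02] yaw 3.45 z [-7.e-04 -4.e-04 -1.e+00]
```

View pics/s_r.png

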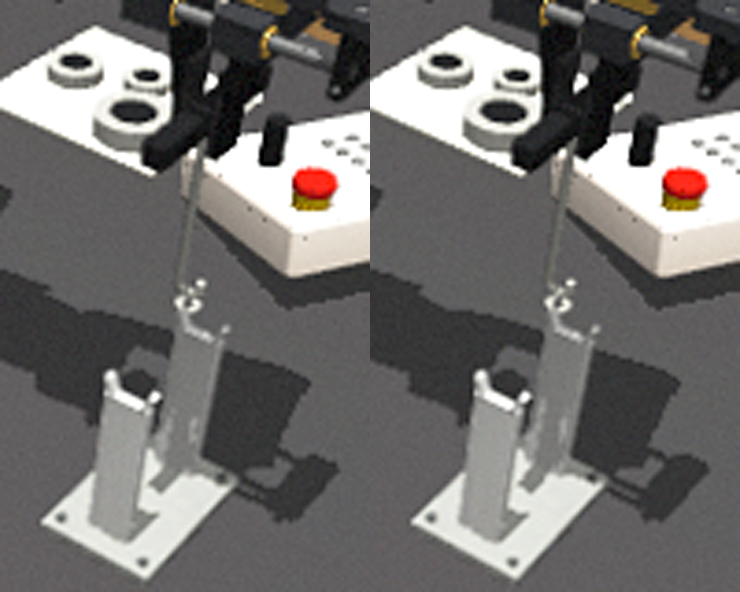

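Call:
{"api": "drive_tool", "payload": {"plan": [{"offset":[0,0,0.6],"delta_rot":[0,0,0],"jaw":1},{"offset":[0,0,1.8],"delta_rot":[0,0,0],"jaw":1},{"offset":[0,0,3.2],"delta_rot":[0,0,0],"jaw":1},{"offset":[0,0,4.7],"delta_rot":[0,0,0],"jaw":1},{"offset":[0,0,6.2],"delta_rot":[0,0,0],"jaw":1},{"offset":[0,0,7.7],"delta_rot":[0,0,0],"jaw":1},{"offset":[0,0,9.2],"delta_rot":[0,0,0],"jaw":1},{"offset":[0,0,10.6],"delta_rot":[0,0,0],"jaw":1}]}}

```text
time: 28.57
position: [0.5237, 0.2683, 0.1874]
tool_rot: [1.0, 0.028, -0.0, 0.0]
ft_force: [-0.3, -0.3, -2.3]
grip_width: 0.0154
```

Call:
{"api": "drive_tool", "payload": {"plan": [{"offset":[0,0,1.3],"delta_rot":[0,0,0],"jaw":1},{"offset":[0,0,2.4],"delta_rot":[0,0,0],"jaw":1},{"offset":[0,0,3.4],"delta_rot":[0,0,0],"jaw":1},{"offset":[0,0,4.3],"delta_rot":[0,0,0],"jaw":1},{"offset":[0,0,5],"delta_rot":[0,0,0],"jaw":1},{"offset":[0,0,5.5],"delta_rot":[0,0,0],"jaw":1},{"offset":[0,0,5.8],"delta_rot":[0,0,0],"jaw":1},{"offset":[0,0,6],"delta_rot":[0,0,0],"jaw":1}]}}

```text
time: 29.23
position: [0.5238, 0.2699, 0.1284]
tool_rot: [1.0, 0.029, 0.0, -0.0]
ft_force: [-0.1, 0.0, -1.9]
grip_width: 0.0154
```

```bash
python3 st.py
```

```text
29.23 [0.5238 0.2699 0.1284] w 0.0154 f [-0.1  0.  -1.9] M [ 0.06 -0.08  0.03] yaw 3.37 z [ 2.e-04  0.e+00 -1.e+00]
```

Commanded z is 0.129 with no contact between the lips. Lower the last 5 mm.

Call:
{"api": "drive_tool", "payload": {"plan": [{"offset":[0,0,0.1],"delta_rot":[0,0,0],"jaw":1},{"offset":[0,0,0.2],"delta_rot":[0,0,0],"jaw":1},{"offset":[0,0,0.3],"delta_rot":[0,0,0],"jaw":1},{"offset":[0,0,0.4],"delta_rot":[0,0,0],"jaw":1},{"offset":[0,0,0.45],"delta_rot":[0,0,0],"jaw":1},{"offset":[0,0,0.5],"delta_rot":[0,0,0],"jaw":1},{"offset":[0,0,0.5],"delta_rot":[0,0,0],"jaw":1},{"offset":[0,0,0.5],"delta_rot":[0,0,0],"jaw":1}]}}

```text
time: 29.9
position: [0.5237, 0.2699, 0.1237]
tool_rot: [1.0, 0.029, 0.0, -0.0]
ft_force: [0.3, 0.1, -1.8]
grip_width: 0.0153
```

```bash
python3 st.py
```

```text
29.9 [0.5237 0.2699 0.1237] w 0.0153 f [ 0.3  0.1 -1.8] M [-0.03 -0.05  0.03] yaw 3.37 z [ 2.e-04  1.e-04 -1.e+00]
```

Call:
{"api": "drive_tool", "payload": {"plan": [{"offset":[0,0,0.05],"delta_rot":[0,0,0],"jaw":1},{"offset":[0,0,0.05],"delta_rot":[0,0,0],"jaw":1},{"offset":[0,0,0.1],"delta_rot":[0,0,0],"jaw":1},{"offset":[0,0,0.1],"delta_rot":[0,0,0],"jaw":1},{"offset":[0,0,0.1],"delta_rot":[0,0,0],"jaw":1},{"offset":[0,0,0.1],"delta_rot":[0,0,0],"jaw":1},{"offset":[0,0,0.1],"delta_rot":[0,0,0],"jaw":1},{"offset":[0,0,0.1],"delta_rot":[0,0,0],"jaw":1}]}}

```text
time: 30.57
position: [0.5237, 0.2699, 0.1236]
tool_rot: [1.0, 0.029, 0.0, -0.0]
ft_force: [-1.9, -0.9, 5.5]
grip_width: 0.0155
```

```bash
python3 st.py
```

```text
30.57 [0.5237 0.2699 0.1236] w 0.0155 f [-1.9 -0.9  5.5] M [-0.09  0.24 -0.03] yaw 3.37 z [ 6.e-04  1.e-04 -1.e+00]
```

Seated: the upward force is 5.5 N. I open gently.

Call:
{"api": "drive_tool", "payload": {"plan": [{"offset":[0,0,-0.05],"delta_rot":[0,0,0],"jaw":1},{"offset":[0,0,-0.05],"delta_rot":[0,0,0],"jaw":1.7},{"offset":[0,0,-0.05],"delta_rot":[0,0,0],"jaw":2},{"offset":[0,0,-0.05],"delta_rot":[0,0,0],"jaw":2.5},{"offset":[0,0,-0.05],"delta_rot":[0,0,0],"jaw":3.2},{"offset":[0,0,-0.05],"delta_rot":[0,0,0],"jaw":4},{"offset":[0,0,-0.05],"delta_rot":[0,0,0],"jaw":5},{"offset":[0,0,-0.05],"delta_rot":[0,0,0],"jaw":6}], "squeeze": 10}}

```text
time: 31.23
position: [0.5237, 0.2699, 0.1229]
tool_rot: [1.0, 0.029, -0.0, 0.0]
ft_force: [-0.3, -0.1, 0.4]
grip_width: 0.0438
```

Call:
{"api": "drive_tool", "payload": {"plan": [{"offset":[0,0,-0.3],"delta_rot":[0,0,0],"jaw":6},{"offset":[0,0,-1],"delta_rot":[0,0,0],"jaw":6},{"offset":[0,0,-2],"delta_rot":[0,0,0],"jaw":6},{"offset":[0,0,-3.5],"delta_rot":[0,0,0],"jaw":6},{"offset":[0,0,-5],"delta_rot":[0,0,0],"jaw":6},{"offset":[0,0,-7],"delta_rot":[0,0,0],"jaw":6},{"offset":[0,0,-9],"delta_rot":[0,0,0],"jaw":6},{"offset":[0,0,-11],"delta_rot":[0,0,0],"jaw":6}]}}

```text
time: 31.9
position: [0.5237, 0.2699, 0.2352]
tool_rot: [1.0, 0.029, 0.001, -0.0]
ft_force: [-0.4, -0.6, 0.7]
grip_width: 0.06
```

```bash
python3 snap.py t; python3 - <<'E'
import cv2,numpy as np
A=[]
for nm in('pics/scene0.png','pics/t_scene.png'):
    A.append(cv2.resize(cv2.imread(nm)[95:175,275:345],None,fx=5.5,fy=5.5,interpolation=2))
cv2.imwrite('pics/t_r.png',np.hstack(A))
E
```

```text
32.0 [0.5263 0.2707 0.2379] w 0.0602 f [0.6 0.2 0.6] M [ 0.01 -0.12  0.03] yaw 3.37 z [ 0.0093  0.0028 -1.    ]
```

View pics/t_r.png

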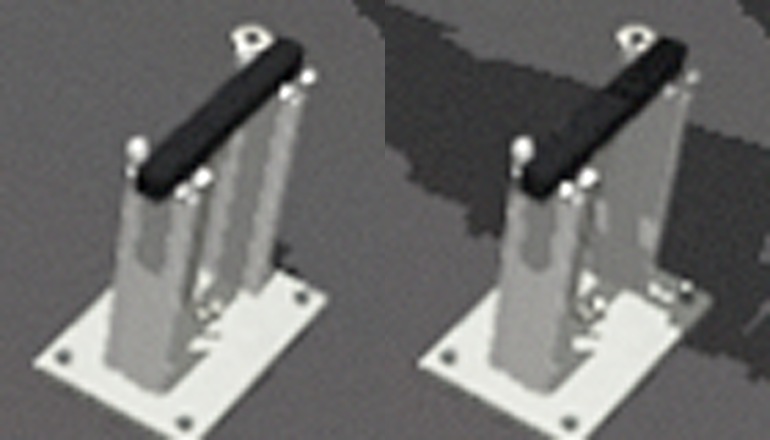

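View pics/t_scene.png

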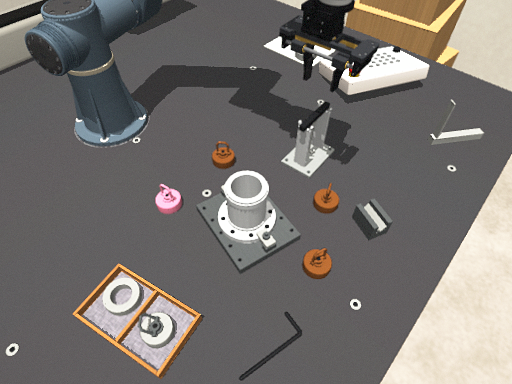

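View pics/t_top.png

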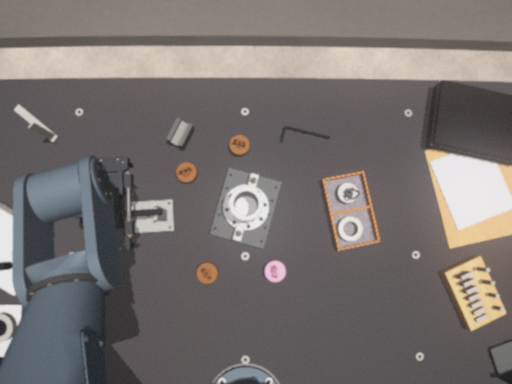

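The plug stands in the bay (scene (156,330), top (347,193)), the bore is empty, the hook hangs as it did at the start, and the bystanders are where they were. I let the arm settle, then hand in.

Call:
{"api": "drive_tool", "payload": {"plan": [{"offset":[0,0,-0.5],"delta_rot":[0,0,0],"jaw":6},{"offset":[0,0,-1],"delta_rot":[0,0,0],"jaw":6},{"offset":[0,0,-1.5],"delta_rot":[0,0,0],"jaw":6},{"offset":[0,0,-1.8],"delta_rot":[0,0,0],"jaw":6},{"offset":[0,0,-2],"delta_rot":[0,0,0],"jaw":6},{"offset":[0,0,-2],"delta_rot":[0,0,0],"jaw":6},{"offset":[0,0,-2],"delta_rot":[0,0,0],"jaw":6},{"offset":[0,0,-2],"delta_rot":[0,0,0],"jaw":6}]}}

```text
time: 32.67
position: [0.5234, 0.2698, 0.2526]
tool_rot: [1.0, 0.029, -0.0, 0.0]
ft_force: [0.3, 0.1, 0.1]
grip_width: 0.0602
```

```bash
python3 -c "
from rig import *
print(hand_in())"; python3 st.py
```

```text
the job is handed in; nothing more can be done
None
the job is handed in; nothing more can be done
```

The job is done and handed in at 32.7 s. I took the hook from its rest, caught the plug's bail from inside the loop and drew the plug out. I stood it in the empty tray bay, freed the hook and hung it back in its rest. Only the hook was used to move the plug.

- **Forces:** during the draw the sideways force stayed under 1 N and the vertical force was 5–7 N, about the plug's weight plus the hook's. The highest reading was about 5.5 N upward, when the bar met the saddles.
- **Final pictures:**
  - The plug stands upright in the +x bay and the bore is empty.
  - The hook hangs in both saddles as it did at the start.
  - By eye, the ring gauge, V-block and hex key are where they were.
- **Disagreements:** the two cameras differed by about 2–4 mm on the bore centre and the tray, so I used the average. The measured tool height drifted up to about 2.5 mm from the commanded height. Neither caused contact.
- **Not checked:** I took no picture after the final 2 cm retreat, and `hand_in()` reports no verdict.

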